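# Close the slip strainer: snug four clamp levers crosswise in two rounds

## Task

Close the slip strainer's blue lid evenly with its four clamp levers, which tighten clockwise seen from above. Working crosswise (after each lever its opposite one, then the other two), first turn every lever only until you feel it bite on the lid, a little and not to its stop; then go round crosswise again and turn every lever fully home to its firm stop. Be gentle: never lean on or squeeze a lever with more than 25 N, leave the things around it where they are, and let go at the end.

Things in the scene. Friction and masses are not known exactly. Their poses are not given: they have to be found in the camera images.
- housing: the slip strainer: a grey cast box 165 mm square bolted to the table, with a steel pipe stub on its x and -x sides and a dial on its y side; origin: centre of its underside on the table, z up. Its rim is 112 mm up, the lid's top about 115 mm up. Four clamp levers stand on it, hub axes at x, y = +-53 mm
- lid: the blue square lid, 175 mm wide, 12 mm thick, set in the rim (2 mm of play) on a sprung black gasket; origin: centre of its underside, z up. Each lever's hub comes down on its corner (bites) and then presses it about 3 mm down to the stop
- hub_yellow (a point): top of the hub of the yellow lever, on its upright turning axis (corner +x+y of the strainer, opposite the white one). The hub is dark steel, 28 mm across; its flat underside, which clamps the lid, is 28 mm below this point
- grip_yellow (a point): top of the yellow lever's grip: an upright yellow plastic pin, 16 mm in diameter, 45 mm from the hub axis, standing free for 36 mm below this point, where it joins the level steel arm (13 mm wide) that runs to the hub. There is open room for fingers on both sides of the pin
- hub_red (a point): top of the hub of the red lever, on its upright turning axis (corner -x+y, opposite the green one). The hub is dark steel, 28 mm across; its flat underside, which clamps the lid, is 28 mm below this point
- grip_red (a point): top of the red lever's grip: an upright red plastic pin, 16 mm in diameter, 45 mm from the hub axis, standing free for 36 mm below this point, where it joins the level steel arm (13 mm wide) that runs to the hub. There is open room for fingers on both sides of the pin
- hub_white (a point): top of the hub of the white lever, on its upright turning axis (corner -x-y, opposite the yellow one). The hub is dark steel, 28 mm across; its flat underside, which clamps the lid, is 28 mm below this point
- grip_white (a point): top of the white lever's grip: an upright white plastic pin, 16 mm in diameter, 45 mm from the hub axis, standing free for 36 mm below this point, where it joins the level steel arm (13 mm wide) that runs to the hub. There is open room for fingers on both sides of the pin
- hub_green (a point): top of the hub of the green lever, on its upright turning axis (corner +x-y, opposite the red one). The hub is dark steel, 28 mm across; its flat underside, which clamps the lid, is 28 mm below this point
- grip_green (a point): top of the green lever's grip: an upright green plastic pin, 16 mm in diameter, 45 mm from the hub axis, standing free for 36 mm below this point, where it joins the level steel arm (13 mm wide) that runs to the hub. There is open room for fingers on both sides of the pin
- lever_yellow: the yellow lever; origin: centre of the hub's underside, x axis along the arm to the pin, z up. All levers turn clockwise seen from above to tighten, and sink 4 mm per radian on helical ramps
- lever_red: the red lever; origin: centre of the hub's underside, x axis along the arm to the pin, z up. All levers, pushed at the pin along its circle: free running takes 2 to 6 N; 0.2 to 0.5 rad from the start the hub bites on the lid (later if its neighbours already press the lid down), and the push then rises steadily, to 9 to 14 N about 0.85 rad after first touch; then comes the firm stop, where each further mm adds 1 to 3 N
- lever_white: the white lever; origin: centre of the hub's underside, x axis along the arm to the pin, z up. All levers stay where they are left, but their arms are a little springy. Where on its circle a lever bites and stops differs from lever to lever and can only be felt
- lever_green: the green lever; origin: centre of the hub's underside, x axis along the arm to the pin, z up. All levers: a push or squeeze of more than 25 N harms them
- mug_1: an unfired grey mug, 80 mm across, 85 mm tall; a bystander
- mug_2: a second such mug; a bystander
- mug_3: a third such mug; a bystander
- jar_pink: a pink paint jar, 60 mm across, 75 mm tall; a bystander
- jar_green: a green paint jar, 60 mm across, 75 mm tall; a bystander
- blue_bowl: a blue bowl, 110 mm across, 45 mm tall; a bystander
- spare_gasket: a black rubber ring lying beside the strainer, 90 mm across, 6 mm thick; a bystander
- spanner: a steel spanner 160 mm long lying beside the strainer; not needed; a bystander

How it is judged:
On the way, in this order (a step that is already met when the one before it is completed fails the run):
1. two opposite levers have bitten on the lid, none is home, and the other two have not bitten yet (((z of each of hub_yellow, hub_white in the frame of housing below 0.14338 m and not (z of hub_red in the frame of housing below 0.14338 m) and not (z of hub_green in the frame of housing below 0.14338 m) and not (z of hub_yellow in the frame of housing below 0.14058 m) and not (z of hub_red in the frame of housing below 0.14058 m) and not (z of hub_white in the frame of housing below 0.14058 m) and not (z of hub_green in the frame of housing below 0.14058 m)) or (z of each of hub_red, hub_green in the frame of housing below 0.14338 m and not (z of hub_yellow in the frame of housing below 0.14338 m) and not (z of hub_white in the frame of housing below 0.14338 m) and not (z of hub_yellow in the frame of housing below 0.14058 m) and not (z of hub_red in the frame of housing below 0.14058 m) and not (z of hub_white in the frame of housing below 0.14058 m) and not (z of hub_green in the frame of housing below 0.14058 m)))), for 0.1 s.
2. all four levers have bitten and none is home (z of each of hub_yellow, hub_red, hub_white, hub_green in the frame of housing below 0.14338 m and not (z of hub_yellow in the frame of housing below 0.14058 m) and not (z of hub_red in the frame of housing below 0.14058 m) and not (z of hub_white in the frame of housing below 0.14058 m) and not (z of hub_green in the frame of housing below 0.14058 m)), for 0.1 s.
3. two opposite levers are home while the other two are only bitten (((z of each of hub_yellow, hub_white in the frame of housing below 0.14058 m and not (z of hub_red in the frame of housing below 0.14058 m) and not (z of hub_green in the frame of housing below 0.14058 m)) or (z of each of hub_red, hub_green in the frame of housing below 0.14058 m and not (z of hub_yellow in the frame of housing below 0.14058 m) and not (z of hub_white in the frame of housing below 0.14058 m)))), for 0.1 s.
4. all four levers are home (z of each of hub_yellow, hub_red, hub_white, hub_green in the frame of housing below 0.14058 m), for 0.1 s.
At the end, for the whole second after the job is handed in: all four levers stand within 0.12 rad (0.5 mm of hub height) of their firm stops or at them, the lid's underside is lower than 101.5 mm above the table, level with the housing within 0.008 rad and at rest, and every bystander is within 30 mm of its start (all of step 4 and angle between the z axis of lid and the z axis of housing, either way round below 0.008 rad and z of lid in the frame of housing below 0.1015 m and linear speed of lid below 0.01 m/s and distance of each of mug_1, mug_2, mug_3, jar_pink, jar_green, blue_bowl, spare_gasket, spanner from where it was at the start of the episode below 0.03 m); the robot touches nothing.
It fails at once if a lever is pushed or squeezed with more than 25 N (contact force between any of lever_yellow, lever_red, lever_white, lever_green and the fingers above 25 N or contact force between any of lever_yellow, lever_red, lever_white, lever_green and the arm above 25 N).
It fails at once if a bystander is shoved more than 30 mm (distance of any of mug_1, mug_2, mug_3, jar_pink, jar_green, blue_bowl, spare_gasket, spanner from where it was at the start of the episode above 0.03 m).
It also fails if it takes over 72 s, if anything falls off the work surface, if the arm or the gripper's body presses on something with over 40 N, if the wrist force passes 120 N, or if a joint passes its speed limit or range.

## Robot

A 6-joint arm with a two-finger parallel gripper is mounted at the origin on the work surface. World frame = base frame: x ahead of the robot, y to its left, z up, the work surface at z = 0. Lengths are in m, angles in rad, forces in N, time in s.
With the tool pointing down it reaches from about 0.2 to 0.875 m from the base axis. Payload 3.4 kg.
Tool frame: the origin (TCP) lies at the very end of the fingers, on their centre line; the grasp point (between the pads) lies env.grasp_offset behind it (env.grasp_offset is the distance from the TCP to the grasp point, in m); y points along the fingers, x is the direction in which the jaws open and shut, and the axes are right-handed (so a half turn about y gives the same grasp; the last joint's range is limited). The gripper opens to 94 mm and grips with 3 to 60 N. Pads are 16 mm wide; open, the fingers measure 119 mm over their backs; the gripper's body (75 mm by 177 mm) begins 78 mm behind the grasp point.
Start: joints at [1.056, 0.276, 1.505, -0, 1.361, -0.121], TCP at [0.221, 0.531, 0.205] pointing down, gripper open.
Joint ranges: [-2.89, 2.89], [-0.75, 2.08], [0.22, 2.7], [-1.18, 4.32], [0.11, 2.71], [-2.7, 2.7]. Speed limits (rad/s): [2.57, 2.57, 3.14, 3.14, 3.14, 3.14].

## Interface

Orientations are given as a unit quaternion [x, y, z, w].
In Python, from workcell import env gives the robot as it stands.
- The arm moves only by the tool servo_tool, never from a script. Its argument "motion" is a list of rows, each a list of 3 entries, a list of its own where there are three numbers: the shift along the tool's x, y, z as a fraction of full scale, then the turn, a rotation vector about the tool's x, y, z as a fraction of full scale, then the opening, from 0 (shut) to 1 (fully open). A call has 1 to 5 rows; each row is the pose to reach, as a shift and turn from the pose commanded when the call began, along the tool's axes at that moment; what a row does not reach only later rows make up. Full scale, the value 1, is 0.3 m for a shift and pi/2 rad for a turn. A row lasts 1/10 s, in which the tool goes at most 50 mm and 8.59 degrees, less where a joint would pass 70% of its speed; a pose out of reach is approached as far as the arm can. A call with a number of a shift or a turn outside -1 to 1 is refused whole. A call with a gripper value outside its range is refused whole. The fingers move at their own pace and stop on an object; "force" is the grip in N (left out, the last holds). Time passes only in rows, so rows that repeat a pose let the fingers close. It gives the time, the measured TCP pose, the force and the opening at its end, in the units of the state.
- env.get_obs(): the state, without advancing time (a new reading comes with each control period).
- env.capture(name): name is "scene" or "side" or "wrist"; returns the picture (420x560x3 uint8, blue, green, red); there is no depth.
- env.calibration(name): a dict with "camera_matrix" (3x3 intrinsics, pixels), "extrinsics" (4x4, takes a point from world to camera coordinates); the wrist camera has in their place "tool_from_camera" (4x4, takes a point from camera to tool coordinates, whose origin is the TCP and whose axes are the tool frame's). Camera axes: x right, y down, z forward; pixel columns grow to the right and rows downward; lengths in m; the calibration is good to about 2 mm. A picture is of the moment at which its call begins: read the wrist's pose just before it. calibration takes no time and is no camera call.
- env.sign_off(): hands the job in, once; it reports no verdict.
Trained networks look in the newest picture that a camera, given by its name, has taken for a name from the list of things; names that differ only in an ending like _2 or _b are one class to them, and where a whole thing is asked for, a point or a joint stands for the part that bears it (a point fixed in the world has none). Each returns a list of dicts, best first, with "score" (0 to 1); they miss things now and then, are a little off and sometimes report something else, mostly with a low value. They report only what shows in the picture. A call takes as long as a camera call.
- env.recognise(label, camera): "centre" ([x, y, z] in m, in world coordinates, good to about 4 mm: the middle of the surface that is visible of it).
- env.trace(label, camera): "mask" (420x560 bool, what is visible of it).
- env.place_of(label, camera): "centre" ([x, y, z] in m, in world coordinates, good to about 4 mm: a listed point, or the origin of a listed thing).
The state is a dict: "time_s": time; "joint_pos": joint angles; "qd": joint speeds; "tau": joint torques, N m; "tool_pos": TCP position; "tool_rot": TCP orientation; "wrist_force": force on the tool from outside, world axes, zero at the start; "ft_torque": the same for the moment, N m; "finger_gap": finger opening in m.
Only numpy, scipy, OpenCV 4.12 (cv2) and the standard library are available. Lean on these libraries where they do the work, as an engineer would, in place of code of your own. Each camera call takes 0.05 s, during which the arm holds its last target. There are 200 camera calls.

## Working session

There is one attempt and no reset: what is moved stays moved. The work goes in short steps, Python scripts to look and compute and a tool call to move; the robot and the scene stay as the last step left them, time stands still between calls to the robot, and variables do not carry over. Pictures are saved under pics/ and viewed, about 8 in all and at most 12, crops included, and the job is handed in when it is done.

Besides the shell and the picture viewer there is one more tool, called after "Call:" in YAML: its name, and indented under it one key for each argument. servo_tool: Moves the arm, as the interface text tells. Shift numbers are shares of 0.3 m and turn numbers shares of pi/2 rad, none past 1 either way. Its arguments: {"type":"object","properties":{"motion":{"type":"array"},"force":{"type":"number"}},"required":["motion"]}

```bash
mkdir -p pics; python3 - <<'E'
from workcell import env
import cv2,numpy as np
print(env.grasp_offset, env.get_obs())
a=env.capture("scene"); cv2.imwrite("pics/scene.png",a)
b=env.capture("side"); cv2.imwrite("pics/side.png",b)
for cam in("scene","side"):
    for n in ["housing","lid"]+[p+c for c in("yellow","red","white","green") for p in("hub_","grip_")]:
        r=env.place_of(n,cam); print(cam,n,[(np.round(q["centre"],4).tolist(),round(q["score"],2)) for q in r[:2]])
print(env.get_obs()["time_s"])
E
```

```text
0.0188 {'time_s': 0.0, 'joint_pos': array([ 1.05600825e+00,  2.76568150e-01,  1.50609764e+00, -1.84542084e-05,
        1.36066298e+00, -1.20997688e-01]), 'qd': array([-0.00051563, -0.00233633, -0.00063287, -0.00083642,  0.00126926,
       -0.00368279]), 'tau': array([ 5.62386194e-04, -4.04588377e+01, -2.37234432e+01,  7.00729340e-02,
        3.46254918e-02, -1.52373573e-04]), 'tool_pos': array([0.2203625 , 0.53050801, 0.20463417]), 'tool_rot': array([ 0.58843341,  0.39198253, -0.39307267, -0.58786878]), 'wrist_force': array([ 0.90878499, -0.99593027,  0.04592599]), 'ft_torque': array([-0.01868034, -0.06403699,  0.04415106]), 'finger_gap': 0.09397544383263229}
scene housing [([0.5618, 0.028, -0.0033], 0.91)]
scene lid [([0.5597, 0.0284, 0.101], 0.83)]
scene hub_yellow []
scene grip_yellow [([0.6497, 0.099, 0.1714], 0.7), ([0.5862, -0.0403, 0.1162], 0.5)]
scene hub_red [([0.505, -0.1492, -0.0], 0.21)]
scene grip_red [([0.5016, 0.1306, 0.1724], 0.46)]
scene hub_white [([0.4914, -0.0032, 0.1462], 0.42), ([0.6247, -0.0682, 0.1731], 0.19)]
scene grip_white [([0.4593, -0.0306, 0.1726], 0.49)]
scene hub_green [([0.5926, -0.0396, 0.1452], 0.45)]
scene grip_green [([0.6249, -0.0674, 0.1701], 0.68), ([0.5755, -0.4405, 0.0003], 0.26)]
side housing [([0.5634, 0.0275, 0.0041], 0.59)]
side lid [([0.5606, 0.0284, 0.1021], 0.67), ([0.5013, -0.1522, -0.0041], 0.36)]
side hub_yellow [([0.799, -0.1011, -0.0013], 0.74), ([0.5612, 0.0293, 0.0024], 0.69)]
side grip_yellow [([0.6551, 0.0953, 0.1733], 0.53), ([0.5586, 0.031, 0.1052], 0.2)]
side hub_red [([0.5307, 0.0991, 0.1445], 0.53)]
side grip_red [([0.5616, 0.0295, 0.1061], 0.74)]
side hub_white [([0.5861, -0.0403, 0.1172], 0.53), ([0.4876, -0.003, 0.1427], 0.47)]
side grip_white [([0.4533, -0.0272, 0.1775], 0.68)]
side hub_green [([0.5938, -0.0391, 0.1423], 0.81), ([0.5631, 0.0295, 0.0026], 0.29)]
side grip_green [([0.4152, -0.473, 0.0066], 0.57), ([0.6203, -0.0669, 0.1751], 0.49)]
1.1
```

View pics/scene.png

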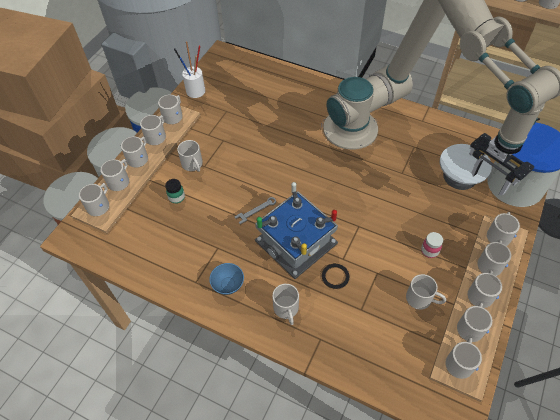

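View pics/side.png

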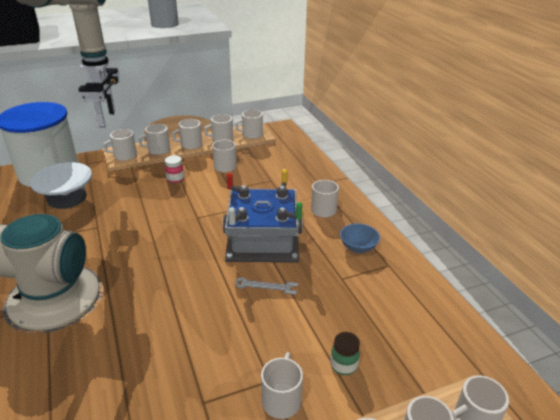

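The scene view shows the strainer at about (297,232). Its four hubs and coloured pins stand clear, with the spanner at (255,210), the ring at (335,275) and a mug at (286,300) beside it. The side view agrees, so the network points match the pictures. Next I'll fit the geometry and write a planning helper.

```bash
cat > h.py <<'E'
from workcell import env
import numpy as np, json
from scipy.spatial.transform import Rotation as R
C=np.array([.5612,.0284]); YAW=np.radians(-21)
def rot(a): return np.array([[np.cos(a),-np.sin(a)],[np.sin(a),np.cos(a)]])
try: G=json.load(open("geo.json")); C=np.array(G["C"]); YAW=G["YAW"]
except Exception: G={}
HUB={n:C+rot(YAW)@(np.array(s)*.053) for n,s in dict(yellow=(1,1),red=(-1,1),white=(-1,-1),green=(1,-1)).items()}
# tool x = sgn * clockwise tangent, so that J6 stays in range
SGN=dict(yellow=1,red=1,white=-1,green=-1)
def pose(n,deg,ahead,z,flip=1):
    """tool pose for lever n, pin at world angle deg; TCP 'ahead' m past the pin clockwise"""
    a=np.radians(deg); t=np.array([np.sin(a),-np.cos(a)]); r=np.array([np.cos(a),np.sin(a)])
    p=HUB[n]+.045*r+ahead*t; x=np.r_[SGN[n]*flip*t,0]; y=np.array([0,0,-1.]); 
    return np.r_[p,z],R.from_matrix(np.c_[x,y,np.cross(x,y)])
def cur():
    o=env.get_obs(); return o["tool_pos"],R.from_quat(o["tool_rot"])
def rows(start,targets,op):
    p0,r0=start; out=[]
    for p,r in targets:
        s=r0.inv().apply(p-p0)/.3; w=(r0.inv()*r).as_rotvec()/(np.pi/2)
        out.append([np.round(s,3).tolist(),np.round(w,3).tolist(),op])
    return out
E
python3 - <<'E'
from h import *
p,r=cur(); print(r.as_matrix().round(2)); x=r.as_matrix()[:,0]; print("tool x yaw",np.degrees(np.arctan2(x[1],x[0])))
print({k:v.round(4).tolist() for k,v in HUB.items()})
M=env.calibration("wrist")["tool_from_camera"]; print(M.round(3)); print(env.calibration("wrist")["camera_matrix"].round(0))
# look-down pose over strainer
for yaw in(-40,140):
    a=np.radians(yaw); x=np.array([np.cos(a),np.sin(a),0]); y=np.array([0,0,-1.])
    t=R.from_matrix(np.c_[x,y,np.cross(x,y)])
    cam=t.apply(M[:3,3]); print(yaw,"tcp for camera over centre",(np.r_[C,.33]-cam*[1,1,0]).round(3), "view dir",t.apply(M[:3,2]).round(2))
    print(rows((p,r),[(np.r_[C,.33]-cam*[1,1,0],t)],.4))
E
```

```text
[[ 0.38  0.   -0.92]
 [ 0.92  0.    0.38]
 [ 0.   -1.    0.  ]]
tool x yaw 67.43779438634667
{'yellow': [0.6297, 0.0589], 'red': [0.5307, 0.0969], 'white': [0.4927, -0.0021], 'green': [0.5917, -0.0401]}
[[ 1.     0.     0.001 -0.001]
 [-0.001 -0.285  0.959 -0.176]
 [ 0.    -0.959 -0.285  0.083]
 [ 0.     0.     0.     1.   ]]
[[289.   0. 272.]
 [  0. 289. 208.]
 [  0.   0.   1.]]
-40 tcp for camera over centre [ 0.509 -0.036  0.33 ] view dir [-0.18 -0.22 -0.96]
[[[-1.377, -0.415, -1.613], [-0.0, 1.194, 0.0], 0.4]]
140 tcp for camera over centre [0.613 0.093 0.33 ] view dir [ 0.18  0.22 -0.96]
[[[-0.846, -0.415, -1.769], [0.0, -0.806, 0.0], 0.4]]
```

```bash
cat >> h.py <<'E'
def yawpose(x,y,z,deg):
    a=np.radians(deg); X=np.array([np.cos(a),np.sin(a),0]); Y=np.array([0,0,-1.])
    return np.array([x,y,z]),R.from_matrix(np.c_[X,Y,np.cross(X,Y)])
def travel(start,goal,op):
    """print calls (rows) from start to goal within the row limits; returns goal"""
    p0,r0=start; p1,r1=goal; w=(r0.inv()*r1).as_rotvec()
    n=int(np.ceil(max(np.linalg.norm(p1-p0)/.048,np.degrees(np.linalg.norm(w))/8.4,1)))
    P=[(p0+(p1-p0)*k/n,r0*R.from_rotvec(w*k/n)) for k in range(n+1)]
    for k in range(0,n,5):
        e=min(k+5,n); print(e-k,"rows:",json.dumps(rows(P[k],[P[e]],op)[0]))
    return goal
E
python3 - <<'E'
from h import *
travel(cur(),yawpose(.56,.03,.33,-40),.4)
E
```

```text
5 rows: [[-0.426, -0.16, -0.648], [-0.0, 0.459, 0.0], 0.4]
5 rows: [[0.108, -0.16, -0.768], [-0.0, 0.459, 0.0], 0.4]
3 rows: [[0.353, -0.096, -0.303], [-0.0, 0.275, 0.0], 0.4]
```

Call:
servo_tool:
  motion:
    - [[-0.426,-0.16,-0.648],[0,0.459,0],0.4]
    - [[-0.426,-0.16,-0.648],[0,0.459,0],0.4]
    - [[-0.426,-0.16,-0.648],[0,0.459,0],0.4]
    - [[-0.426,-0.16,-0.648],[0,0.459,0],0.4]
    - [[-0.426,-0.16,-0.648],[0,0.459,0],0.4]
  force: 5

```text
time_s: 1.6
tool_pos: [0.3524, 0.3362, 0.2543]
tool_rot: [0.689, 0.158, -0.157, -0.689]
wrist_force: [0.4, 0.6, -0.3]
finger_gap: 0.0571
```

Call:
servo_tool:
  motion:
    - [[0.108,-0.16,-0.768],[0,0.459,0],0.4]
    - [[0.108,-0.16,-0.768],[0,0.459,0],0.4]
    - [[0.108,-0.16,-0.768],[0,0.459,0],0.4]
    - [[0.108,-0.16,-0.768],[0,0.459,0],0.4]
    - [[0.108,-0.16,-0.768],[0,0.459,0],0.4]

```text
time_s: 2.1
tool_pos: [0.4831, 0.1433, 0.3023]
tool_rot: [0.701, -0.095, 0.096, -0.701]
wrist_force: [0.7, 0.5, -0.1]
finger_gap: 0.0379
```

Call:
servo_tool:
  motion:
    - [[0.353,-0.096,-0.303],[0,0.275,0],0.4]
    - [[0.353,-0.096,-0.303],[0,0.275,0],0.4]
    - [[0.353,-0.096,-0.303],[0,0.275,0],0.4]
    - [[0.353,-0.096,-0.303],[0,0.275,0],0.4]

```text
time_s: 2.5
tool_pos: [0.5634, 0.0257, 0.3303]
tool_rot: [0.664, -0.243, 0.245, -0.663]
wrist_force: [0.1, 0.1, 0.0]
finger_gap: 0.0374
```

```bash
python3 - <<'E'
from h import *
import cv2
from scipy.optimize import least_squares
print(cur()[0].round(4))
im=env.capture("wrist"); cv2.imwrite("pics/w1.png",im)
obs={}
for n in HUB:
    for k in("hub_","grip_"):
        q=env.place_of(k+n,"wrist"); print(k+n,[(np.round(v["centre"],4).tolist(),round(v["score"],2)) for v in q[:2]])
        q=[v for v in q if np.linalg.norm(v["centre"][:2]-HUB[n])<(.015 if k=="hub_" else .065) and v["centre"][2]>.13]
        if q: obs[k+n]=q[0]["centre"]
old={"hub_white":[(.4914,-.0032),(.4876,-.003)],"hub_green":[(.5926,-.0396),(.5938,-.0391)],"hub_red":[(.5307,.0991)]}
S=dict(yellow=(1,1),red=(-1,1),white=(-1,-1),green=(1,-1))
L=[(n,np.array(obs["hub_"+n][:2]),2) for n in S if "hub_"+n in obs]+[(k[4:],np.array(v),1) for k,l in old.items() for v in l]
def f(x):
    return np.concatenate([w*(x[:2]+rot(x[2])@(np.array(S[n])*.053)-v) for n,v,w in L])
s=least_squares(f,[*C,YAW],x_scale=.01); print(s.x,np.degrees(s.x[2]),(f(s.x)*1e3).round(1))
json.dump(dict(C=s.x[:2].tolist(),YAW=s.x[2]),open("geo.json","w"))
for n in S:
    if "grip_"+n in obs:
        d=np.array(obs["grip_"+n][:2])-(s.x[:2]+rot(s.x[2])@(np.array(S[n])*.053)); print(n,np.degrees(np.arctan2(d[1],d[0])).round(1),np.linalg.norm(d).round(4))
E
```

```text
[0.5634 0.0257 0.3303]
hub_yellow [([0.6282, 0.0563, 0.1432], 0.89)]
grip_yellow [([0.6502, 0.1007, 0.1738], 0.75), ([0.7897, 0.1005, -0.0003], 0.57)]
hub_red [([0.533, 0.0953, 0.1419], 0.74), ([0.4904, -0.0048, 0.1434], 0.38)]
grip_red [([0.5017, 0.1315, 0.1733], 0.94)]
hub_white [([0.4878, -0.0002, 0.1477], 0.82)]
grip_white [([0.4582, -0.0276, 0.1757], 0.53), ([0.5599, 0.0355, 0.1055], 0.38)]
hub_green [([0.5932, -0.0411, 0.1437], 0.69), ([0.622, 0.0587, 0.1172], 0.63)]
grip_green [([0.6272, -0.0654, 0.1757], 0.91)]
[ 0.56062652  0.02777843 -0.38048001] -21.799899029622054 [ 2.6  2.  -3.8  2.7  7.9 -3.1 -6.1 -0.   0.3  1.5  4.1  1.3 -2.4 -1.5
 -3.6 -2.   0.4 -2.4]
yellow 64.5 0.0481
red 130.2 0.0456
white -142.4 0.0423
green -33.2 0.0443
```

View pics/w1.png

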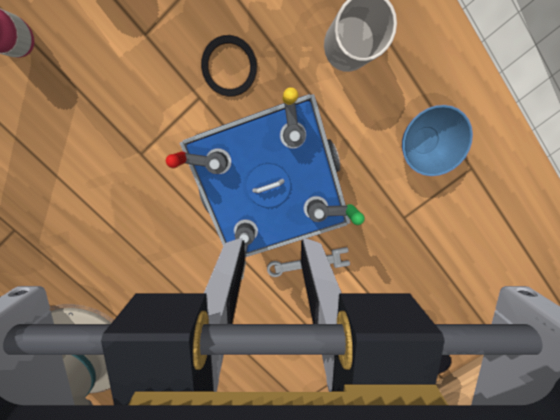

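The wrist view shows hubs at about red (217,161), yellow (293,134), white (245,232) and green (318,208). The pins are at red (174,160), yellow (290,95) and green (356,215); the finger hides the white pin. I'll check these pixels against the fit and plan the approach to yellow.

```bash
python3 - <<'E'
from h import *
p,r=cur(); c=env.calibration("wrist"); M=c["tool_from_camera"]; K=np.linalg.inv(c["camera_matrix"])
def px(u,v,z):
    d=r.apply(M[:3,:3]@(K@[u,v,1])); o=p+r.apply(M[:3,3]); return (o+d*(z-o[2])/d[2])[:2]
H=dict(red=(217,161),yellow=(293,134),white=(245,232),green=(318,208)); P=dict(red=(174,160),yellow=(290,95),green=(356,215))
for n in H:
    h=px(*H[n],.1445); s=f"{n} fit {HUB[n].round(4)} px {h.round(4)}"
    if n in P:
        g=px(*P[n],.172); d=g-h; e=g-HUB[n]; s+=f" pin {g.round(4)} ang(px) {np.degrees(np.arctan2(d[1],d[0])):.1f} R {np.linalg.norm(d):.4f} ang(fit) {np.degrees(np.arctan2(e[1],e[0])):.1f}"
    print(s)
a=travel(cur(),pose("yellow",62,0,.205),.4); a=travel(a,pose("yellow",62,0,.150),.4)
E
```

```text
red fit [0.5311 0.0967] px [0.5306 0.1029] pin [0.4996 0.1347] ang(px) 134.3 R 0.0444 ang(fit) 129.7
yellow fit [0.6295 0.0573] px [0.6236 0.0678] pin [0.6458 0.1038] ang(px) 58.4 R 0.0422 ang(fit) 70.7
white fit [ 0.4917 -0.0017] px [0.495  0.0097]
green fit [ 0.5902 -0.0411] px [ 0.5902 -0.0262] pin [ 0.622  -0.0538] ang(px) -41.0 R 0.0420 ang(fit) -21.7
4 rows: [[0.093, 0.418, 0.363], [-0.0, -0.131, 0.0], 0.4]
2 rows: [[0.0, 0.183, 0.0], [0.0, 0.0, 0.0], 0.4]
```

```bash
python3 - <<'E'
from h import *
import cv2
p,r=cur(); c=env.calibration("wrist"); M=c["tool_from_camera"]; K=c["camera_matrix"]
print(p.round(4),r.as_matrix().round(3).tolist()); print(K,M)
im=cv2.imread("pics/w1.png")
def proj(X):
    t=r.inv().apply(np.array(X)-p); q=K@(M[:3,:3].T@(t-M[:3,3])); return q[:2]/q[2]
N=dict(hy=(.6282,.0563,.1432),gy=(.6502,.1007,.1738),hr=(.533,.0953,.1419),gr=(.5017,.1315,.1733),hw=(.4878,-.0002,.1477),hg=(.5932,-.0411,.1437),gg=(.6272,-.0654,.1757))
big=cv2.resize(im[60:260,150:390],None,fx=3,fy=3,interpolation=cv2.INTER_CUBIC)
for k,v in N.items():
    u=proj(v); print(k,u.round(1)); cv2.drawMarker(big,tuple(int(a) for a in (u-[150,60])*3+1),(255,0,255),0,18,1)
for n,h in HUB.items():
    u=proj([*h,.1445]); cv2.drawMarker(big,tuple(int(a) for a in (u-[150,60])*3+1),(0,255,255),1,18,1)
hsv=cv2.cvtColor(im,cv2.COLOR_BGR2HSV)
for n,lo,hi in(("y",(22,150,120),(34,255,255)),("g",(45,120,60),(80,255,255))):
    m=cv2.inRange(hsv,lo,hi); k,l,s,ce=cv2.connectedComponentsWithStats(m); i=1+s[1:,4].argmax(); print(n,s[i],ce[i])
cv2.imwrite("pics/w1b.png",big)
E
```

```text
[0.5595 0.0314 0.3305] [[0.768, 0.0, 0.64], [-0.64, 0.0, 0.768], [0.0, -1.0, 0.0]]
[[289.32052281   0.         272.26589972]
 [  0.         289.32052281 208.35576255]
 [  0.           0.           1.        ]] [[ 9.99998189e-01 -1.18879376e-04  1.89934896e-03  1.27934122e-04]
 [-1.85606801e-03 -2.81358748e-01  9.59600860e-01 -1.76397002e-01]
 [ 4.20321694e-04 -9.59602647e-01 -2.81358459e-01  8.11743482e-02]
 [ 0.00000000e+00  0.00000000e+00  0.00000000e+00  1.00000000e+00]]
hy [301.7 138.9]
gy [295.1  94.4]
hr [222.9 164.2]
gr [176.9 161.1]
hw [245.6 241.4]
hg [326.5 214.8]
gg [366.  220.3]
y [283  88  15  14 169] [289.92899408  94.68639053]
g [346 205  18  20 223] [354.37219731 214.7264574 ]
```

View pics/w1b.png

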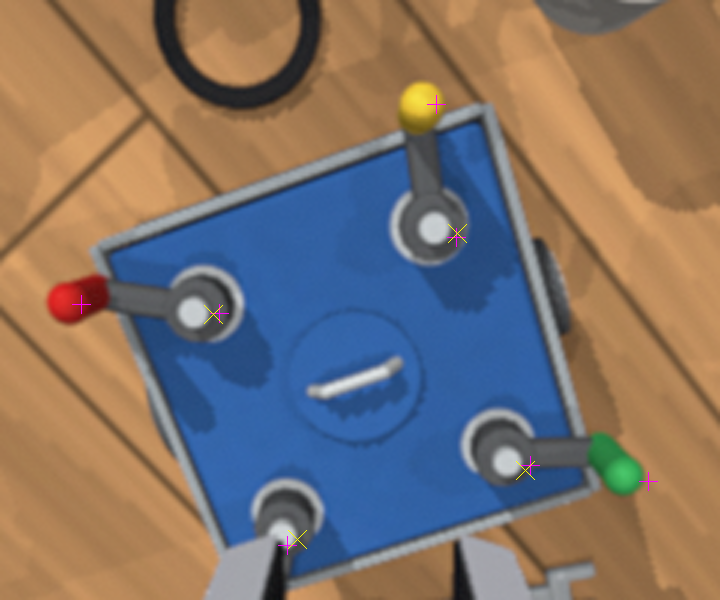

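The arm was still settling when that picture was taken, so my pixel check used a stale pose. I'll re-measure now that it is at rest.

```bash
python3 - <<'E'
from h import *
import cv2
from scipy.optimize import least_squares
p,r=cur(); im=env.capture("wrist"); cv2.imwrite("pics/w2.png",im)
c=env.calibration("wrist"); M=c["tool_from_camera"]; K=c["camera_matrix"]; Ki=np.linalg.inv(K)
def px(u,v,z):
    d=r.apply(M[:3,:3]@(Ki@[u,v,1])); o=p+r.apply(M[:3,3]); return (o+d*(z-o[2])/d[2])[:2]
def proj(X):
    t=r.inv().apply(np.array(X)-p); q=K@(M[:3,:3].T@(t-M[:3,3])); return q[:2]/q[2]
S=dict(yellow=(1,1),red=(-1,1),white=(-1,-1),green=(1,-1)); L=[];pin={}
g=cv2.cvtColor(im,cv2.COLOR_BGR2HSV)
for n in S:
    q=env.place_of("hub_"+n,"wrist"); q=[v["centre"] for v in q if np.linalg.norm(v["centre"][:2]-HUB[n])<.015 and v["centre"][2]>.13]
    if q: L.append((n,np.array(q[0][:2]),1))
    u=proj([*HUB[n],.1445]).astype(int); w=12; sub=g[u[1]-w:u[1]+w,u[0]-w-4:u[0]+w]
    m=((sub[...,1]<50)&(sub[...,2]>185)).astype(np.uint8); k,l,s,ce=cv2.connectedComponentsWithStats(m)
    b=None
    if k>1:
        i=1+s[1:,4].argmax(); b=px(*(ce[i]+u-[w+4,w]),.1445); print(n,"area",s[i][4],"hub px",(ce[i]+u-[w+4,w]).round(1),b.round(4))
        if s[i][4]<150 and n!="white": L.append((n,b,2))
    print(n,"net",q[0].round(4) if q else None)
    q=env.place_of("grip_"+n,"wrist"); pin[n]=[v["centre"] for v in q if np.linalg.norm(v["centre"][:2]-HUB[n])<.07 and v["centre"][2]>.15]
def f(x): return np.concatenate([w*(x[:2]+rot(x[2])@(np.array(S[n])*.053)-v) for n,v,w in L])
s=least_squares(f,[*C,YAW],x_scale=.01); x=s.x; print(x,np.degrees(x[2]),(f(x)*1e3).round(1))
json.dump(dict(C=x[:2].tolist(),YAW=x[2]),open("geo.json","w"))
for n in S:
    for v in pin[n][:1]:
        d=v[:2]-(x[:2]+rot(x[2])@(np.array(S[n])*.053)); print(n,"pin",v.round(4),np.degrees(np.arctan2(d[1],d[0])).round(1),np.linalg.norm(d).round(4))
for n,lo,hi in(("yellow",(22,150,120),(34,255,255)),("green",(45,120,60),(80,255,255))):
    m=cv2.inRange(g,lo,hi); k,l,st,ce=cv2.connectedComponentsWithStats(m); i=1+st[1:,4].argmax(); print(n,"blob",px(*ce[i],.168).round(4))
E
```

```text
yellow area 62 hub px [300.9 137.5] [0.6284 0.0583]Traceback (most recent call last):
  File "<stdin>", line 21, in <module>
AttributeError: 'list' object has no attribute 'round'. Did you mean: 'count'?
```

```bash
python3 - <<'E'
from h import *
import cv2
from scipy.optimize import least_squares
p,r=cur(); im=env.capture("wrist"); cv2.imwrite("pics/w2.png",im)
c=env.calibration("wrist"); M=c["tool_from_camera"]; K=c["camera_matrix"]; Ki=np.linalg.inv(K)
def px(u,v,z):
    d=r.apply(M[:3,:3]@(Ki@[u,v,1])); o=p+r.apply(M[:3,3]); return (o+d*(z-o[2])/d[2])[:2]
def proj(X):
    t=r.inv().apply(np.array(X)-p); q=K@(M[:3,:3].T@(t-M[:3,3])); return q[:2]/q[2]
S=dict(yellow=(1,1),red=(-1,1),white=(-1,-1),green=(1,-1)); L=[];pin={}
g=cv2.cvtColor(im,cv2.COLOR_BGR2HSV)
def near(q,n,d,z): return [np.array(v["centre"]) for v in q if np.linalg.norm(v["centre"][:2]-HUB[n])<d and v["centre"][2]>z]
for n in S:
    q=near(env.place_of("hub_"+n,"wrist"),n,.015,.13)
    if q: L.append((n,q[0][:2],1)); print(n,"net",q[0].round(4))
    u=proj([*HUB[n],.1445]).astype(int); w=12; sub=g[u[1]-w:u[1]+w,u[0]-w-4:u[0]+w]
    m=((sub[...,1]<50)&(sub[...,2]>185)).astype(np.uint8); k,l,s,ce=cv2.connectedComponentsWithStats(m)
    if k>1:
        i=1+s[1:,4].argmax(); b=px(*(ce[i]+u-[w+4,w]),.1445); print(n,"area",s[i][4],b.round(4))
        if s[i][4]<150 and n!="white": L.append((n,b,2))
    pin[n]=near(env.place_of("grip_"+n,"wrist"),n,.07,.15)
def f(x): return np.concatenate([w*(x[:2]+rot(x[2])@(np.array(S[n])*.053)-v) for n,v,w in L])
s=least_squares(f,[*C,YAW],x_scale=.01); x=s.x; print(x,np.degrees(x[2]),(f(x)*1e3).round(1))
json.dump(dict(C=x[:2].tolist(),YAW=x[2]),open("geo.json","w"))
for n in S:
    for v in pin[n][:1]:
        d=v[:2]-(x[:2]+rot(x[2])@(np.array(S[n])*.053)); print(n,"pin",v.round(4),np.degrees(np.arctan2(d[1],d[0])).round(1),np.linalg.norm(d).round(4))
for n,lo,hi in(("yellow",(22,150,120),(34,255,255)),("green",(45,120,60),(80,255,255))):
    m=cv2.inRange(g,lo,hi); k,l,st,ce=cv2.connectedComponentsWithStats(m); i=1+st[1:,4].argmax(); print(n,"blob",px(*ce[i],.168).round(4))
E
```

```text
yellow net [0.6273 0.0559 0.1425]
yellow area 62 [0.6285 0.0585]
red net [0.5339 0.0948 0.146 ]
red area 57 [0.5306 0.0969]
white net [ 4.876e-01 -2.000e-04  1.470e-01]
white area 45 [ 0.4922 -0.0011]
green net [ 0.5896 -0.0429  0.1453]
green area 48 [ 0.59   -0.0396]
[ 0.55993322  0.02831596 -0.38054166] -21.803431117795476 [ 1.5  1.9  0.7 -1.3 -3.5  2.4 -0.3  0.5  3.4 -1.  -0.1  2.3 -1.1 -2. ]
yellow pin [0.6498 0.0998 0.1729] 63.4 0.0469
red pin [0.5011 0.1314 0.1761] 130.6 0.045
white pin [ 0.4562 -0.0287  0.1768] -141.7 0.0444
green pin [ 0.626  -0.0657  0.1735] -34.5 0.0443
yellow blob [0.6514 0.0972]
green blob [ 0.6242 -0.0606]
```

```bash
cat >> h.py <<'E'
CON=.01075  # TCP lead over the pin axis when the trailing pad touches it (gap 37.5 mm, pin 16 mm)
def push(n,start,angs,z,op=.4):
    for a in angs:
        g=pose(n,a,CON,z); print(a,json.dumps(rows(start,[g],op)[0])); start=g
    return start
E
python3 - <<'E'
from h import *
a=travel(cur(),pose("yellow",62,0,.205),.4); a=travel(a,pose("yellow",62,0,.150),.4)
push("yellow",a,[66,60,54,48,42,37,32,27,22],.15)
E
```

```text
4 rows: [[0.086, 0.418, 0.364], [-0.0, -0.133, -0.0], 0.4]
2 rows: [[0.0, 0.183, 0.0], [0.0, 0.0, 0.0], 0.4]
66 [[0.025, 0.0, 0.002], [0.0, -0.044, 0.0], 0.4]
60 [[0.015, 0.0, -0.005], [0.0, 0.067, 0.0], 0.4]
54 [[0.015, 0.0, -0.005], [0.0, 0.067, 0.0], 0.4]
48 [[0.015, 0.0, -0.005], [0.0, 0.067, 0.0], 0.4]
42 [[0.015, 0.0, -0.005], [0.0, 0.067, 0.0], 0.4]
37 [[0.013, 0.0, -0.004], [0.0, 0.056, 0.0], 0.4]
32 [[0.013, 0.0, -0.004], [0.0, 0.056, 0.0], 0.4]
27 [[0.013, 0.0, -0.004], [0.0, 0.056, 0.0], 0.4]
22 [[0.013, 0.0, -0.004], [0.0, 0.056, 0.0], 0.4]
```

Call:
servo_tool:
  motion:
    - [[0.086,0.3,0.364],[0,-0.133,0],0.4]
    - [[0.086,0.3,0.364],[0,-0.133,0],0.4]
    - [[0.086,0.418,0.364],[0,-0.133,0],0.4]
    - [[0.086,0.418,0.364],[0,-0.133,0],0.4]
    - [[0.086,0.418,0.364],[0,-0.133,0],0.4]

```text
time_s: 4.0
tool_pos: [0.6487, 0.0982, 0.2002]
tool_rot: [0.687, -0.173, 0.168, -0.686]
wrist_force: [-0.7, -0.2, 0.0]
finger_gap: 0.0376
```

Call:
servo_tool:
  motion:
    - [[0,0,0],[0,0,0],0.4]
    - [[0,0.09,0],[0,0,0],0.4]
    - [[0,0.183,0],[0,0,0],0.4]
    - [[0,0.183,0],[0,0,0],0.4]

```text
time_s: 4.4
tool_pos: [0.6479, 0.0967, 0.149]
tool_rot: [0.687, -0.172, 0.17, -0.686]
wrist_force: [-0.4, 0.9, 0.7]
finger_gap: 0.0375
```

Call:
servo_tool:
  motion:
    - [[0.025,0,0.002],[0,-0.044,0],0.4]
    - [[0.025,0,0.002],[0,-0.044,0],0.4]

```text
time_s: 4.6
tool_pos: [0.6587, 0.0938, 0.1531]
tool_rot: [-0.691, 0.146, -0.149, 0.692]
wrist_force: [-0.7, -0.4, -1.2]
finger_gap: 0.0376
```

Call:
servo_tool:
  motion:
    - [[0.015,0,-0.005],[0,0.067,0],0.4]
    - [[0.015,0,-0.005],[0,0.067,0],0.4]

```text
time_s: 4.8
tool_pos: [0.6609, 0.0913, 0.1525]
tool_rot: [-0.682, 0.183, -0.185, 0.683]
wrist_force: [-1.3, 0.1, 1.1]
finger_gap: 0.0377
```

Call:
servo_tool:
  motion:
    - [[0.015,0,-0.005],[0,0.067,0],0.4]
    - [[0.015,0,-0.005],[0,0.067,0],0.4]

```text
time_s: 5.0
tool_pos: [0.6632, 0.0882, 0.1517]
tool_rot: [-0.672, 0.218, -0.219, 0.673]
wrist_force: [-1.7, 0.8, 2.1]
finger_gap: 0.0379
```

Call:
servo_tool:
  motion:
    - [[0.015,0,-0.005],[0,0.067,0],0.4]
    - [[0.015,0,-0.005],[0,0.067,0],0.4]

```text
time_s: 5.2
tool_pos: [0.6661, 0.0844, 0.1511]
tool_rot: [-0.66, 0.253, -0.253, 0.661]
wrist_force: [-2.1, 1.4, 3.1]
finger_gap: 0.0377
```

Call:
servo_tool:
  motion:
    - [[0.015,0,-0.005],[0,0.067,0],0.4]
    - [[0.015,0,-0.005],[0,0.067,0],0.4]

```text
time_s: 5.4
tool_pos: [0.6687, 0.0803, 0.1506]
tool_rot: [-0.646, 0.287, -0.287, 0.647]
wrist_force: [-2.5, 3.2, 2.7]
finger_gap: 0.0381
```

Call:
servo_tool:
  motion:
    - [[0.013,0,-0.004],[0,0.056,0],0.4]
    - [[0.013,0,-0.004],[0,0.056,0],0.4]

```text
time_s: 5.6
tool_pos: [0.6704, 0.0766, 0.1503]
tool_rot: [-0.633, 0.315, -0.315, 0.633]
wrist_force: [-1.6, 1.6, 2.1]
finger_gap: 0.0381
```

Call:
servo_tool:
  motion:
    - [[0.013,0,-0.004],[0,0.056,0],0.4]
    - [[0.013,0,-0.004],[0,0.056,0],0.4]

```text
time_s: 5.8
tool_pos: [0.6716, 0.073, 0.15]
tool_rot: [-0.618, 0.343, -0.342, 0.619]
wrist_force: [-1.9, 3.2, 1.4]
finger_gap: 0.0374
```

```bash
python3 - <<'E'
from h import *
import cv2
o=env.get_obs(); print(o["wrist_force"],o["tool_pos"]); cv2.imwrite("pics/w3.png",env.capture("wrist"))
o=env.get_obs(); print(o["wrist_force"],o["tool_pos"],o["ft_torque"])
for n in("hub_yellow","grip_yellow"): print([(v["centre"],v["score"]) for v in env.place_of(n,"wrist")[:2]])
E
```

```text
[-1.88947376  3.23821907  1.37810225] [0.67162705 0.07297876 0.15003518]
[-1.39143444  4.3896392   1.23225813] [0.67163814 0.07297043 0.15005619] [0.59349339 0.415856   0.06750125]
[([0.6279, 0.0576, 0.1415], 0.84)]
[([0.6642, 0.0838, 0.1723], 0.9), ([0.8009, -0.0997, -0.0036], 0.65)]
```

View pics/w3.png

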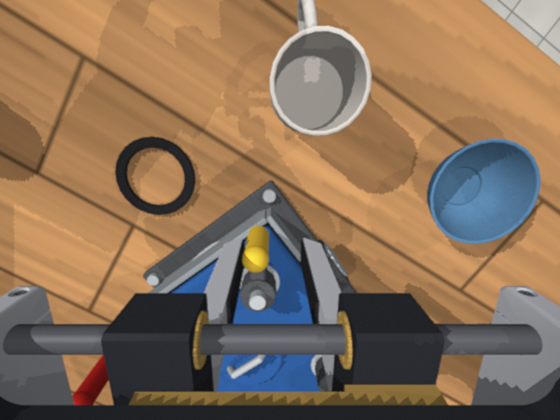

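The view shows the yellow pin at (256,250), caged and pushed by the left (trailing) finger. It has turned about 0.47 rad at a push of about 4 N. I'll continue in small steps.

Call:
servo_tool:
  motion:
    - [[0.013,0,-0.004],[0,0.056,0],0.4]
    - [[0.013,0,-0.004],[0,0.056,0],0.4]

```text
time_s: 6.15
tool_pos: [0.6726, 0.0691, 0.1498]
tool_rot: [-0.602, 0.371, -0.37, 0.603]
wrist_force: [-1.8, 4.3, 0.6]
finger_gap: 0.0376
```

Call:
servo_tool:
  motion:
    - [[0.0,0,0],[0,0,0],0.4]

```text
time_s: 6.25
tool_pos: [0.6726, 0.0691, 0.1498]
tool_rot: [-0.602, 0.37, -0.37, 0.603]
wrist_force: [-1.9, 5.4, 1.2]
finger_gap: 0.0377
```

Call:
servo_tool:
  motion:
    - [[0.013,0,-0.004],[0,0.056,0],0.4]
    - [[0.013,0,-0.004],[0,0.056,0],0.4]

```text
time_s: 6.45
tool_pos: [0.6731, 0.0654, 0.1496]
tool_rot: [-0.585, 0.397, -0.396, 0.586]
wrist_force: [-1.5, 6.3, -0.7]
finger_gap: 0.0377
```

Call:
servo_tool:
  motion:
    - [[0.0,0,0],[0,0,0],0.4]

```text
time_s: 6.55
tool_pos: [0.6731, 0.0655, 0.1496]
tool_rot: [-0.585, 0.397, -0.396, 0.586]
wrist_force: [-1.4, 6.2, 0.5]
finger_gap: 0.0378
```

```bash
python3 - <<'E'
from h import *
import cv2
env.capture("wrist")
for k in range(4):
    o=env.get_obs(); a=np.radians(22); print((-o["wrist_force"]@[np.sin(a),-np.cos(a),0]).round(2),o["tool_pos"].round(4))
    for n in("grip_yellow",):
        v=env.place_of(n,"wrist")
        if v: d=np.array(v[0]["centre"])[:2]-HUB["yellow"]; print(v[0]["centre"],np.degrees(np.arctan2(d[1],d[0])))
E
```

```text
4.39 [0.6731 0.0655 0.1496]
[0.672, 0.074, 0.1716] 20.522436986980036
4.73 [0.6732 0.0654 0.1496]
[0.672, 0.074, 0.1716] 20.522436986980036
6.67 [0.6731 0.0654 0.1496]
[0.672, 0.074, 0.1716] 20.522436986980036
6.23 [0.6731 0.0654 0.1496]
[0.672, 0.074, 0.1716] 20.522436986980036
```

Yellow has bitten: the push rises steadily from about 3.5 N to 6.3 N over the last 15°, about 0.2 rad past first touch. Next is its opposite, white.

```bash
cat >> h.py <<'E'
def visit(n,start,ang0,angs,zi=.15,ztop=.205,back=True,n0=None,a0=None):
    """retreat, travel above pin n, insert, push steps; all calls printed"""
    if back:
        p,r=start; s=SGN[n0]; q=(p+r.apply([-s*.0108,0,0]),r); print("back",json.dumps(rows(start,[q],.4)[0]))
        u=(q[0]*[1,1,0]+[0,0,ztop],r); print("back+up",json.dumps(rows(start,[u],.4)[0])); start=u
    g=travel(start,pose(n,ang0,0,ztop),.4); g2=pose(n,ang0,0,zi); print("down",json.dumps(rows(g,[g2],.4)[0]))
    return push(n,g2,angs,zi)
E
python3 - <<'E'
from h import *
visit("white",pose("yellow",22,CON,.15),-142,[-140,-146,-152,-158,-164,-169,-174,-179,-184],n0="yellow")
E
```

```text
back [[-0.036, 0.0, 0.0], [0.0, 0.0, 0.0], 0.4]
back+up [[-0.036, -0.183, 0.0], [0.0, 0.0, 0.0], 0.4]
5 rows: [[0.052, 0.0, -0.794], [0.0, -0.178, 0.0], 0.4]
down [[0.0, 0.183, 0.0], [0.0, 0.0, 0.0], 0.4]
-140 [[-0.031, 0.0, -0.001], [0.0, -0.022, 0.0], 0.4]
-146 [[-0.015, 0.0, 0.005], [0.0, 0.067, 0.0], 0.4]
-152 [[-0.015, 0.0, 0.005], [0.0, 0.067, 0.0], 0.4]
-158 [[-0.015, 0.0, 0.005], [-0.0, 0.067, -0.0], 0.4]
-164 [[-0.015, -0.0, 0.005], [0.0, 0.067, 0.0], 0.4]
-169 [[-0.013, 0.0, 0.004], [0.0, 0.056, 0.0], 0.4]
-174 [[-0.013, 0.0, 0.004], [0.0, 0.056, 0.0], 0.4]
-179 [[-0.013, 0.0, 0.004], [0.0, 0.056, 0.0], 0.4]
-184 [[-0.013, 0.0, 0.004], [-0.0, 0.056, -0.0], 0.4]
```

Call:
servo_tool:
  motion:
    - [[-0.036,0,0],[0,0,0],0.4]
    - [[-0.036,0,0],[0,0,0],0.4]
    - [[-0.036,-0.183,0],[0,0,0],0.4]
    - [[-0.036,-0.183,0],[0,0,0],0.4]
    - [[-0.036,-0.183,0],[0,0,0],0.4]

```text
time_s: 7.3
tool_pos: [0.6711, 0.0735, 0.2073]
tool_rot: [-0.585, 0.395, -0.399, 0.586]
wrist_force: [1.2, 0.3, -0.9]
finger_gap: 0.0377
```

Call:
servo_tool:
  motion:
    - [[0.052,0,-0.794],[0,-0.178,0],0.4]
    - [[0.052,0,-0.794],[0,-0.178,0],0.4]
    - [[0.052,0,-0.794],[0,-0.178,0],0.4]
    - [[0.052,0,-0.794],[0,-0.178,0],0.4]
    - [[0.052,0,-0.794],[0,-0.178,0],0.4]

```text
time_s: 7.8
tool_pos: [0.4502, -0.0294, 0.2034]
tool_rot: [0.636, -0.312, 0.31, -0.634]
wrist_force: [0.9, -0.2, 0.7]
finger_gap: 0.0372
```

Call:
servo_tool:
  motion:
    - [[0,0,0],[0,0,0],0.4]
    - [[0,0,0],[0,0,0],0.4]
    - [[0,0.09,0],[0,0,0],0.4]
    - [[0,0.183,0],[0,0,0],0.4]
    - [[0,0.183,0],[0,0,0],0.4]

```text
time_s: 8.3
tool_pos: [0.4523, -0.0275, 0.1466]
tool_rot: [0.636, -0.314, 0.309, -0.634]
wrist_force: [-0.2, 0.3, 0.1]
finger_gap: 0.0377
```

Call:
servo_tool:
  motion:
    - [[-0.031,0,-0.001],[0,-0.022,0],0.4]
    - [[-0.031,0,-0.001],[0,-0.022,0],0.4]

```text
time_s: 8.5
tool_pos: [0.4491, -0.0208, 0.1508]
tool_rot: [-0.64, 0.299, -0.3, 0.641]
wrist_force: [0.7, -0.5, -1.1]
finger_gap: 0.0373
```

Call:
servo_tool:
  motion:
    - [[-0.015,0,0.005],[0,0.067,0],0.4]
    - [[-0.015,0,0.005],[0,0.067,0],0.4]

```text
time_s: 8.7
tool_pos: [0.448, -0.0171, 0.1513]
tool_rot: [-0.624, 0.332, -0.335, 0.624]
wrist_force: [3.0, -2.3, -1.7]
finger_gap: 0.0377
```

Call:
servo_tool:
  motion:
    - [[-0.015,0,0.005],[0,0.067,0],0.4]
    - [[-0.015,0,0.005],[0,0.067,0],0.4]

```text
time_s: 8.9
tool_pos: [0.4463, -0.0125, 0.151]
tool_rot: [-0.605, 0.364, -0.366, 0.606]
wrist_force: [2.3, -2.6, -0.5]
finger_gap: 0.0379
```

Call:
servo_tool:
  motion:
    - [[-0.015,0,0.005],[0,0.067,0],0.4]
    - [[-0.015,0,0.005],[0,0.067,0],0.4]

```text
time_s: 9.1
tool_pos: [0.4452, -0.0078, 0.1507]
tool_rot: [-0.585, 0.395, -0.397, 0.586]
wrist_force: [2.1, -2.2, -1.3]
finger_gap: 0.0377
```

Call:
servo_tool:
  motion:
    - [[-0.015,0,0.005],[0,0.067,0],0.4]
    - [[-0.015,0,0.005],[0,0.067,0],0.4]

```text
time_s: 9.3
tool_pos: [0.4448, -0.0032, 0.1504]
tool_rot: [-0.564, 0.426, -0.427, 0.564]
wrist_force: [2.5, -2.9, -1.6]
finger_gap: 0.038
```

Call:
servo_tool:
  motion:
    - [[-0.013,0,0.004],[0,0.056,0],0.4]
    - [[-0.013,0,0.004],[0,0.056,0],0.4]

```text
time_s: 9.5
tool_pos: [0.4447, 0.0007, 0.1502]
tool_rot: [0.545, -0.45, 0.451, -0.545]
wrist_force: [2.2, -4.7, -1.7]
finger_gap: 0.0373
```

Call:
servo_tool:
  motion:
    - [[-0.013,0,0.004],[0,0.056,0],0.4]
    - [[-0.013,0,0.004],[0,0.056,0],0.4]

```text
time_s: 9.7
tool_pos: [0.445, 0.0043, 0.15]
tool_rot: [0.525, -0.473, 0.475, -0.524]
wrist_force: [2.6, -4.2, -4.3]
finger_gap: 0.0377
```

Call:
servo_tool:
  motion:
    - [[0,0,0],[0,0,0],0.4]

```text
time_s: 9.8
tool_pos: [0.445, 0.0043, 0.15]
tool_rot: [0.525, -0.473, 0.474, -0.525]
wrist_force: [3.3, -4.5, -3.0]
finger_gap: 0.0377
```

Call:
servo_tool:
  motion:
    - [[-0.013,0,0.004],[0,0.056,0],0.4]
    - [[-0.013,0,0.004],[0,0.056,0],0.4]

```text
time_s: 10.0
tool_pos: [0.4456, 0.0078, 0.1499]
tool_rot: [0.504, -0.496, 0.497, -0.503]
wrist_force: [2.3, -6.1, -3.9]
finger_gap: 0.0375
```

```bash
cat >> h.py <<'E'
def feel(n,deg,cam=("wrist",),m=4):
    for c in cam:
        env.capture(c)
        q=[v for v in env.place_of("grip_"+n,c) if np.linalg.norm(v["centre"][:2]-HUB[n])<.06 and v["centre"][2]>.15]
        if q: d=np.array(q[0]["centre"])[:2]-HUB[n]; print(c,np.round(q[0]["centre"],4),"ang",np.degrees(np.arctan2(d[1],d[0])).round(1))
    a=np.radians(deg); F=[]
    for k in range(m):
        o=env.get_obs(); F.append(-o["wrist_force"]@[np.sin(a),-np.cos(a),0]); env.capture("wrist")
    print("push",np.round(F,1),np.mean(F).round(2),"pos",o["tool_pos"].round(4),"t",o["time_s"],"cmd",pose(n,deg,CON,.15)[0].round(4))
E
python3 -c "
from h import *
feel('white',-179,('wrist','side'))"
```

```text
wrist [ 0.4458 -0.004   0.1772] ang -176.5
side [ 0.4462 -0.0065  0.1735] ang -173.3
push [5.8 6.5 5.2 6.3] 5.97 pos [0.4456 0.0078 0.1499] t 10.35 cmd [0.4459 0.0088 0.15  ]
```

White has bitten: the push rises from about 3.3 N to 6 N over the last 15°, 0.63 rad from its start. Red is next.

```bash
python3 - <<'E'
from h import *
visit("red",pose("white",-179,CON,.15),130.5,[132,126,120,114,108,103,98,93,88],n0="white")
E
```

```text
back [[0.036, 0.0, -0.0], [0.0, 0.0, 0.0], 0.4]
back+up [[0.036, -0.183, -0.0], [0.0, 0.0, 0.0], 0.4]
5 rows: [[-0.138, 0.0, 0.06], [0.0, -0.45, 0.0], 0.4]
5 rows: [[-0.066, 0.0, 0.135], [0.0, -0.45, 0.0], 0.4]
5 rows: [[0.037, 0.0, 0.146], [0.0, -0.45, 0.0], 0.4]
1 rows: [[0.025, 0.0, 0.017], [0.0, -0.09, 0.0], 0.4]
down [[0.0, 0.183, 0.0], [0.0, 0.0, 0.0], 0.4]
132 [[0.032, 0.0, 0.001], [0.0, -0.017, 0.0], 0.4]
126 [[0.015, 0.0, -0.005], [0.0, 0.067, 0.0], 0.4]
120 [[0.015, 0.0, -0.005], [0.0, 0.067, 0.0], 0.4]
114 [[0.015, 0.0, -0.005], [0.0, 0.067, 0.0], 0.4]
108 [[0.015, 0.0, -0.005], [0.0, 0.067, 0.0], 0.4]
103 [[0.013, 0.0, -0.004], [0.0, 0.056, 0.0], 0.4]
98 [[0.013, 0.0, -0.004], [0.0, 0.056, 0.0], 0.4]
93 [[0.013, 0.0, -0.004], [0.0, 0.056, 0.0], 0.4]
88 [[0.013, 0.0, -0.004], [0.0, 0.056, 0.0], 0.4]
```

Call:
servo_tool:
  motion:
    - [[0.036,0,0],[0,0,0],0.4]
    - [[0.036,0,0],[0,0,0],0.4]
    - [[0.036,-0.183,0],[0,0,0],0.4]
    - [[0.036,-0.183,0],[0,0,0],0.4]
    - [[0.036,-0.183,0],[0,0,0],0.4]

```text
time_s: 10.9
tool_pos: [0.4461, -0.0012, 0.2063]
tool_rot: [-0.501, 0.497, -0.498, 0.503]
wrist_force: [-0.4, -0.2, 0.2]
finger_gap: 0.0375
```

Call:
servo_tool:
  motion:
    - [[-0.138,0,0.06],[0,-0.45,0],0.4]
    - [[-0.138,0,0.06],[0,-0.45,0],0.4]
    - [[-0.138,0,0.06],[0,-0.45,0],0.4]
    - [[-0.138,0,0.06],[0,-0.45,0],0.4]
    - [[-0.138,0,0.06],[0,-0.45,0],0.4]

```text
time_s: 11.4
tool_pos: [0.4617, 0.0407, 0.2033]
tool_rot: [0.645, -0.293, 0.29, -0.644]
wrist_force: [-0.8, 0.4, -0.4]
finger_gap: 0.0377
```

Call:
servo_tool:
  motion:
    - [[-0.066,0,0.135],[0,-0.45,0],0.4]
    - [[-0.066,0,0.135],[0,-0.45,0],0.4]
    - [[-0.066,0,0.135],[0,-0.45,0],0.4]
    - [[-0.066,0,0.135],[0,-0.45,0],0.4]
    - [[-0.066,0,0.135],[0,-0.45,0],0.4]

```text
time_s: 11.9
tool_pos: [0.4792, 0.0821, 0.2032]
tool_rot: [-0.705, 0.052, -0.049, 0.705]
wrist_force: [0.1, 0.4, -0.0]
finger_gap: 0.0378
```

Call:
servo_tool:
  motion:
    - [[0.037,0,0.146],[0,-0.45,0],0.4]
    - [[0.037,0,0.146],[0,-0.45,0],0.4]
    - [[0.037,0,0.146],[0,-0.45,0],0.4]
    - [[0.037,0,0.146],[0,-0.45,0],0.4]
    - [[0.037,0,0.146],[0,-0.45,0],0.4]

```text
time_s: 12.4
tool_pos: [0.4967, 0.1236, 0.2032]
tool_rot: [-0.679, -0.196, 0.198, 0.68]
wrist_force: [-0.1, -0.0, 0.7]
finger_gap: 0.0374
```

Call:
servo_tool:
  motion:
    - [[0.025,0,0.017],[0,-0.09,0],0.4]
    - [[0.025,0,0.017],[0,-0.09,0],0.4]
    - [[0.025,0.1,0.017],[0,-0.09,0],0.4]
    - [[0.025,0.183,0.017],[0,-0.09,0],0.4]
    - [[0.025,0.183,0.017],[0,-0.09,0],0.4]

```text
time_s: 12.9
tool_pos: [0.4981, 0.1311, 0.1462]
tool_rot: [-0.664, -0.238, 0.245, 0.665]
wrist_force: [0.4, 0.5, -0.9]
finger_gap: 0.0375
```

Call:
servo_tool:
  motion:
    - [[0.032,0,0.001],[0,-0.017,0],0.4]
    - [[0.032,0,0.001],[0,-0.017,0],0.4]

```text
time_s: 13.1
tool_pos: [0.5097, 0.1382, 0.1506]
tool_rot: [0.661, 0.251, -0.251, -0.661]
wrist_force: [-0.5, -2.1, -1.2]
finger_gap: 0.0383
```

Call:
servo_tool:
  motion:
    - [[0.015,0,-0.005],[0,0.067,0],0.4]
    - [[0.015,0,-0.005],[0,0.067,0],0.4]

```text
time_s: 13.3
tool_pos: [0.5132, 0.1396, 0.1505]
tool_rot: [0.674, 0.216, -0.216, -0.673]
wrist_force: [-2.4, -1.9, -0.8]
finger_gap: 0.0375
```

Call:
servo_tool:
  motion:
    - [[0.015,0,-0.005],[0,0.067,0],0.4]
    - [[0.015,0,-0.005],[0,0.067,0],0.4]

```text
time_s: 13.5
tool_pos: [0.5174, 0.1411, 0.1502]
tool_rot: [0.684, 0.181, -0.181, -0.684]
wrist_force: [-2.0, -1.4, -0.6]
finger_gap: 0.0374
```

Call:
servo_tool:
  motion:
    - [[0.015,0,-0.005],[0,0.067,0],0.4]
    - [[0.015,0,-0.005],[0,0.067,0],0.4]

```text
time_s: 13.7
tool_pos: [0.5219, 0.1422, 0.1499]
tool_rot: [-0.692, -0.145, 0.146, 0.692]
wrist_force: [-3.5, -1.8, -1.4]
finger_gap: 0.0374
```

Call:
servo_tool:
  motion:
    - [[0.015,0,-0.005],[0,0.067,0],0.4]
    - [[0.015,0,-0.005],[0,0.067,0],0.4]

```text
time_s: 13.9
tool_pos: [0.5266, 0.1429, 0.1498]
tool_rot: [-0.698, -0.108, 0.109, 0.699]
wrist_force: [-3.8, -0.7, -3.1]
finger_gap: 0.0378
```

Call:
servo_tool:
  motion:
    - [[0.013,0,-0.004],[0,0.056,0],0.4]
    - [[0.013,0,-0.004],[0,0.056,0],0.4]

```text
time_s: 14.1
tool_pos: [0.5308, 0.143, 0.1499]
tool_rot: [-0.702, -0.078, 0.078, 0.703]
wrist_force: [-3.5, -0.4, -3.4]
finger_gap: 0.0378
```

Call:
servo_tool:
  motion:
    - [[0.013,0,-0.004],[0,0.056,0],0.4]
    - [[0.013,0,-0.004],[0,0.056,0],0.4]

```text
time_s: 14.3
tool_pos: [0.5348, 0.1427, 0.1498]
tool_rot: [-0.705, -0.047, 0.047, 0.706]
wrist_force: [-4.6, 0.5, -2.9]
finger_gap: 0.0379
```

Call:
servo_tool:
  motion:
    - [[0,0,0],[0,0,0],0.4]

```text
time_s: 14.4
tool_pos: [0.5348, 0.1427, 0.1499]
tool_rot: [-0.705, -0.047, 0.047, 0.706]
wrist_force: [-3.8, 0.5, -3.0]
finger_gap: 0.0378
```

Call:
servo_tool:
  motion:
    - [[0.013,0,-0.004],[0,0.056,0],0.4]
    - [[0.013,0,-0.004],[0,0.056,0],0.4]

```text
time_s: 14.6
tool_pos: [0.5383, 0.1419, 0.1498]
tool_rot: [-0.707, -0.015, 0.016, 0.707]
wrist_force: [-4.7, 0.9, -3.0]
finger_gap: 0.0378
```

```bash
python3 -c "
from h import *
feel('red',93,('wrist','side'))"
```

```text
wrist [0.5274 0.1426 0.1717] ang 93.8
side [0.5267 0.1428 0.173 ] ang 94.7
push [5.9 5.2 5.2 5.4] 5.44 pos [0.5383 0.1419 0.1498] t 14.95 cmd [0.5388 0.1427 0.15  ]
```

Call:
servo_tool:
  motion:
    - [[0.013,0,-0.004],[0,0.056,0],0.4]
    - [[0.013,0,-0.004],[0,0.056,0],0.4]

```text
time_s: 15.2
tool_pos: [0.5414, 0.141, 0.1495]
tool_rot: [-0.707, 0.017, -0.014, 0.707]
wrist_force: [-6.7, 1.3, -2.1]
finger_gap: 0.0374
```

```bash
python3 -c "
from h import *
feel('red',88,())
visit('green',pose('red',88,CON,.15),-35,[-33,-39,-45,-51,-57,-62,-67,-72],n0='red')"
```

```text
push [6.7 6.  6.3 6.2] 6.31 pos [0.5414 0.141  0.1495] t 15.35 cmd [0.5427 0.1418 0.15  ]
back [[-0.036, 0.0, 0.0], [0.0, 0.0, 0.0], 0.4]
back+up [[-0.036, -0.183, 0.0], [0.0, 0.0, 0.0], 0.4]
5 rows: [[0.242, 0.0, -0.488], [0.0, -0.452, 0.0], 0.4]
2 rows: [[-0.054, 0.0, -0.211], [0.0, -0.181, 0.0], 0.4]
down [[0.0, 0.183, 0.0], [0.0, 0.0, 0.0], 0.4]
-33 [[-0.031, 0.0, -0.001], [0.0, -0.022, 0.0], 0.4]
-39 [[-0.015, 0.0, 0.005], [0.0, 0.067, 0.0], 0.4]
-45 [[-0.015, 0.0, 0.005], [0.0, 0.067, 0.0], 0.4]
-51 [[-0.015, 0.0, 0.005], [0.0, 0.067, 0.0], 0.4]
-57 [[-0.015, 0.0, 0.005], [0.0, 0.067, 0.0], 0.4]
-62 [[-0.013, 0.0, 0.004], [0.0, 0.056, 0.0], 0.4]
-67 [[-0.013, 0.0, 0.004], [0.0, 0.056, 0.0], 0.4]
-72 [[-0.013, 0.0, 0.004], [0.0, 0.056, 0.0], 0.4]
```

Call:
servo_tool:
  motion:
    - [[-0.036,0,0],[0,0,0],0.4]
    - [[-0.036,0,0],[0,0,0],0.4]
    - [[-0.036,-0.183,0],[0,0,0],0.4]
    - [[-0.036,-0.183,0],[0,0,0],0.4]
    - [[-0.036,-0.183,0],[0,0,0],0.4]

```text
time_s: 15.9
tool_pos: [0.5353, 0.1414, 0.2077]
tool_rot: [-0.707, 0.013, -0.019, 0.707]
wrist_force: [0.1, -1.2, 0.2]
finger_gap: 0.0376
```

Call:
servo_tool:
  motion:
    - [[0.242,0,-0.488],[0,-0.452,0],0.4]
    - [[0.242,0,-0.488],[0,-0.452,0],0.4]
    - [[0.242,0,-0.488],[0,-0.452,0],0.4]
    - [[0.242,0,-0.488],[0,-0.452,0],0.4]
    - [[0.242,0,-0.488],[0,-0.452,0],0.4]

```text
time_s: 16.4
tool_pos: [0.5997, -0.0121, 0.2033]
tool_rot: [0.669, 0.231, -0.231, -0.668]
wrist_force: [-0.6, 0.5, 0.0]
finger_gap: 0.0376
```

Call:
servo_tool:
  motion:
    - [[-0.054,0,-0.211],[0,-0.181,0],0.4]
    - [[-0.054,0,-0.211],[0,-0.181,0],0.4]
    - [[-0.054,0,-0.211],[0,-0.181,0],0.4]
    - [[-0.054,0,-0.211],[0,-0.181,0],0.4]

```text
time_s: 16.8
tool_pos: [0.624, -0.068, 0.2038]
tool_rot: [-0.629, -0.321, 0.322, 0.63]
wrist_force: [0.3, 0.9, -0.9]
finger_gap: 0.0375
```

Call:
servo_tool:
  motion:
    - [[0,0.09,0],[0,0,0],0.4]
    - [[0,0.183,0],[0,0,0],0.4]
    - [[0,0.183,0],[0,0,0],0.4]

```text
time_s: 17.1
tool_pos: [0.621, -0.0662, 0.1462]
tool_rot: [-0.627, -0.32, 0.325, 0.631]
wrist_force: [-0.5, 0.0, -1.7]
finger_gap: 0.0373
```

Call:
servo_tool:
  motion:
    - [[-0.031,0,-0.001],[0,-0.022,0],0.4]
    - [[-0.031,0,-0.001],[0,-0.022,0],0.4]

```text
time_s: 17.3
tool_pos: [0.6191, -0.0756, 0.151]
tool_rot: [0.624, 0.334, -0.333, -0.623]
wrist_force: [0.8, 0.3, 0.5]
finger_gap: 0.0375
```

Call:
servo_tool:
  motion:
    - [[-0.015,0,0.005],[0,0.067,0],0.4]
    - [[-0.015,0,0.005],[0,0.067,0],0.4]

```text
time_s: 17.5
tool_pos: [0.6165, -0.0775, 0.1512]
tool_rot: [-0.64, -0.301, 0.299, 0.64]
wrist_force: [1.5, 3.3, -0.7]
finger_gap: 0.0374
```

Call:
servo_tool:
  motion:
    - [[-0.015,0,0.005],[0,0.067,0],0.4]
    - [[-0.015,0,0.005],[0,0.067,0],0.4]

```text
time_s: 17.7
tool_pos: [0.6123, -0.0803, 0.1507]
tool_rot: [-0.655, -0.267, 0.266, 0.655]
wrist_force: [2.0, 2.7, -1.2]
finger_gap: 0.0377
```

Call:
servo_tool:
  motion:
    - [[-0.015,0,0.005],[0,0.067,0],0.4]
    - [[-0.015,0,0.005],[0,0.067,0],0.4]

```text
time_s: 17.9
tool_pos: [0.6076, -0.0827, 0.1503]
tool_rot: [-0.668, -0.233, 0.232, 0.668]
wrist_force: [2.1, 2.4, -1.0]
finger_gap: 0.0376
```

Call:
servo_tool:
  motion:
    - [[-0.015,0,0.005],[0,0.067,0],0.4]
    - [[-0.015,0,0.005],[0,0.067,0],0.4]

```text
time_s: 18.1
tool_pos: [0.6029, -0.0846, 0.15]
tool_rot: [-0.679, -0.197, 0.197, 0.679]
wrist_force: [1.2, 3.1, -1.9]
finger_gap: 0.0375
```

Call:
servo_tool:
  motion:
    - [[-0.013,0,0.004],[0,0.056,0],0.4]
    - [[-0.013,0,0.004],[0,0.056,0],0.4]

```text
time_s: 18.3
tool_pos: [0.5991, -0.0861, 0.15]
tool_rot: [0.687, 0.167, -0.167, -0.687]
wrist_force: [2.5, 1.2, -1.3]
finger_gap: 0.0377
```

```bash
python3 -c "
from h import *
feel('green',-62,('wrist','side'),3)"
```

```text
wrist [ 0.6105 -0.079   0.1731] ang -61.3
side [ 0.6061 -0.0793  0.1752] ang -66.7
push [2.3 3.  3. ] 2.78 pos [ 0.5991 -0.0861  0.15  ] t 18.6 cmd [ 0.6011 -0.0854  0.15  ]
```

Call:
servo_tool:
  motion:
    - [[-0.013,0,0.004],[0,0.056,0],0.4]
    - [[-0.013,0,0.004],[0,0.056,0],0.4]

```text
time_s: 18.85
tool_pos: [0.595, -0.087, 0.1499]
tool_rot: [0.694, 0.136, -0.135, -0.694]
wrist_force: [2.5, 2.5, -3.1]
finger_gap: 0.0377
```

Call:
servo_tool:
  motion:
    - [[0,0,0],[0,0,0],0.4]

```text
time_s: 18.95
tool_pos: [0.5951, -0.0871, 0.15]
tool_rot: [0.694, 0.136, -0.136, -0.694]
wrist_force: [2.9, 2.9, -2.6]
finger_gap: 0.0376
```

Call:
servo_tool:
  motion:
    - [[-0.013,0,0.004],[0,0.056,0],0.4]
    - [[-0.013,0,0.004],[0,0.056,0],0.4]

```text
time_s: 19.15
tool_pos: [0.5916, -0.0872, 0.15]
tool_rot: [-0.699, -0.105, 0.104, 0.699]
wrist_force: [3.9, 3.3, -3.6]
finger_gap: 0.0376
```

```bash
python3 -c "
from h import *
feel('green',-72,('wrist','scene'),4)"
```

```text
wrist [ 0.6031 -0.0816  0.1735] ang -71.6
scene [ 0.6049 -0.082   0.1688] ang -69.6
push [5.5 4.5 4.5 4.2] 4.68 pos [ 0.5915 -0.0872  0.15  ] t 19.5 cmd [ 0.5931 -0.0867  0.15  ]
```

Call:
servo_tool:
  motion:
    - [[-0.013,0,0.004],[0,0.056,0],0.4]
    - [[-0.013,0,0.004],[0,0.056,0],0.4]

```text
time_s: 19.75
tool_pos: [0.5882, -0.0871, 0.15]
tool_rot: [-0.703, -0.075, 0.073, 0.703]
wrist_force: [6.2, 2.5, -3.9]
finger_gap: 0.0378
```

```bash
python3 -c "
from h import *
feel('green',-77,(),4)
print(cur()[0])
visit('yellow',pose('green',-77,CON,.15),21,[25,20,15,10,5,0,-5,-10],n0='green',zi=.148)"
```

```text
push [6.6 5.8 6.7 5.9] 6.24 pos [ 0.5882 -0.0871  0.15  ] t 19.9 cmd [ 0.5891 -0.0868  0.15  ]
[ 0.58822562 -0.08713197  0.14994818]
back [[0.036, 0.0, 0.0], [0.0, 0.0, 0.0], 0.4]
back+up [[0.036, -0.183, 0.0], [0.0, 0.0, 0.0], 0.4]
5 rows: [[0.175, 0.0, 0.231], [0.0, 0.456, 0.0], 0.4]
5 rows: [[-0.019, 0.0, 0.289], [0.0, 0.456, 0.0], 0.4]
down [[0.0, 0.19, 0.0], [0.0, 0.0, 0.0], 0.4]
25 [[0.025, 0.0, 0.002], [0.0, -0.044, 0.0], 0.4]
20 [[0.013, -0.0, -0.004], [-0.0, 0.056, -0.0], 0.4]
15 [[0.013, 0.0, -0.004], [0.0, 0.056, 0.0], 0.4]
10 [[0.013, 0.0, -0.004], [0.0, 0.056, 0.0], 0.4]
5 [[0.013, 0.0, -0.004], [0.0, 0.056, 0.0], 0.4]
0 [[0.013, 0.0, -0.004], [0.0, 0.056, 0.0], 0.4]
-5 [[0.013, 0.0, -0.004], [-0.0, 0.056, -0.0], 0.4]
-10 [[0.013, 0.0, -0.004], [0.0, 0.056, 0.0], 0.4]
```

All four have bitten, each at about 6 N and 0.65–0.73 rad from its start. Second round: yellow goes to its stop.

Call:
servo_tool:
  motion:
    - [[0.036,0,0],[0,0,0],0.4]
    - [[0.036,0,0],[0,0,0],0.4]
    - [[0.036,-0.183,0],[0,0,0],0.4]
    - [[0.036,-0.183,0],[0,0,0],0.4]
    - [[0.036,-0.183,0],[0,0,0],0.4]

```text
time_s: 20.45
tool_pos: [0.598, -0.0859, 0.2069]
tool_rot: [0.704, 0.075, -0.073, -0.702]
wrist_force: [-0.1, 0.7, -0.4]
finger_gap: 0.0375
```

Call:
servo_tool:
  motion:
    - [[0.175,0,0.231],[0,0.456,0],0.4]
    - [[0.175,0,0.231],[0,0.456,0],0.4]
    - [[0.175,0,0.231],[0,0.456,0],0.4]
    - [[0.175,0,0.231],[0,0.456,0],0.4]
    - [[0.175,0,0.231],[0,0.456,0],0.4]

```text
time_s: 20.95
tool_pos: [0.633, -0.0062, 0.203]
tool_rot: [0.685, -0.18, 0.178, -0.684]
wrist_force: [-0.8, 0.6, 0.6]
finger_gap: 0.0377
```

Call:
servo_tool:
  motion:
    - [[-0.019,0,0.289],[0,0.456,0],0.4]
    - [[-0.019,0,0.289],[0,0.456,0],0.4]
    - [[-0.019,0,0.289],[0,0.456,0],0.4]
    - [[-0.019,0,0.289],[0,0.456,0],0.4]
    - [[-0.019,0,0.289],[0,0.456,0],0.4]

```text
time_s: 21.45
tool_pos: [0.6702, 0.0722, 0.2028]
tool_rot: [0.579, -0.408, 0.406, -0.577]
wrist_force: [0.2, -0.0, -0.0]
finger_gap: 0.0374
```

Call:
servo_tool:
  motion:
    - [[0,0,0],[0,0,0],0.4]
    - [[0,0,0],[0,0,0],0.4]
    - [[0,0.09,0],[0,0,0],0.4]
    - [[0,0.19,0],[0,0,0],0.4]
    - [[0,0.19,0],[0,0,0],0.4]

```text
time_s: 21.95
tool_pos: [0.6677, 0.0719, 0.1432]
tool_rot: [0.581, -0.408, 0.403, -0.577]
wrist_force: [-0.8, -0.1, -0.4]
finger_gap: 0.0373
```

Call:
servo_tool:
  motion:
    - [[0.025,0,0.002],[0,-0.044,0],0.4]
    - [[0.025,0,0.002],[0,-0.044,0],0.4]

```text
time_s: 22.15
tool_pos: [0.6739, 0.0655, 0.148]
tool_rot: [-0.593, 0.386, -0.385, 0.593]
wrist_force: [-2.5, 0.5, -1.1]
finger_gap: 0.0379
```

Call:
servo_tool:
  motion:
    - [[0.013,0,-0.004],[0,0.056,0],0.4]
    - [[0.013,0,-0.004],[0,0.056,0],0.4]

```text
time_s: 22.35
tool_pos: [0.6739, 0.0624, 0.148]
tool_rot: [-0.575, 0.413, -0.411, 0.575]
wrist_force: [-1.9, 3.3, -2.5]
finger_gap: 0.0379
```

Call:
servo_tool:
  motion:
    - [[0.013,0,-0.004],[0,0.056,0],0.4]
    - [[0.013,0,-0.004],[0,0.056,0],0.4]

```text
time_s: 22.55
tool_pos: [0.6738, 0.0591, 0.1479]
tool_rot: [-0.556, 0.438, -0.435, 0.557]
wrist_force: [-3.2, 4.0, -3.3]
finger_gap: 0.0379
```

Call:
servo_tool:
  motion:
    - [[0.013,0,-0.004],[0,0.056,0],0.4]
    - [[0.013,0,-0.004],[0,0.056,0],0.4]

```text
time_s: 22.75
tool_pos: [0.6734, 0.0559, 0.1477]
tool_rot: [-0.536, 0.462, -0.458, 0.537]
wrist_force: [-2.2, 6.4, -3.3]
finger_gap: 0.0377
```

Call:
servo_tool:
  motion:
    - [[0.013,0,-0.004],[0,0.056,0],0.4]
    - [[0.013,0,-0.004],[0,0.056,0],0.4]

```text
time_s: 22.95
tool_pos: [0.6726, 0.0529, 0.1475]
tool_rot: [-0.515, 0.486, -0.481, 0.517]
wrist_force: [-2.9, 8.4, -4.2]
finger_gap: 0.0378
```

Call:
servo_tool:
  motion:
    - [[0.013,0,-0.004],[0,0.056,0],0.4]
    - [[0.013,0,-0.004],[0,0.056,0],0.4]

```text
time_s: 23.15
tool_pos: [0.6713, 0.0496, 0.1474]
tool_rot: [-0.493, 0.508, -0.503, 0.495]
wrist_force: [-2.7, 10.1, -4.4]
finger_gap: 0.0414
```

Call:
servo_tool:
  motion:
    - [[0.006,0,-0.002],[0,0.028,0],0.4]
    - [[0.006,0,-0.002],[0,0.028,0],0.4]

```text
time_s: 23.35
tool_pos: [0.6704, 0.0481, 0.1474]
tool_rot: [-0.483, 0.519, -0.513, 0.484]
wrist_force: [-2.8, 9.7, -4.0]
finger_gap: 0.0442
```

The finger gap widened to 44 mm because the 5 N grip setting cannot hold the opening against a 10 N push. I'll back off and raise the holding force. The opening stays well clear of the pin, so nothing gets squeezed.

Call:
servo_tool:
  motion:
    - [[-0.016,0,0],[0,0,0],0.4]
    - [[-0.016,0,0],[0,0,0],0.4]

```text
time_s: 23.55
tool_pos: [0.6714, 0.0516, 0.1477]
tool_rot: [-0.483, 0.518, -0.514, 0.484]
wrist_force: [-1.8, 7.2, -4.9]
finger_gap: 0.0377
```

Call:
servo_tool:
  motion:
    - [[0,0,0],[0,0,0],0.4]
    - [[0,0,0],[0,0,0],0.4]
  force: 50

```text
time_s: 23.75
tool_pos: [0.6714, 0.0517, 0.1477]
tool_rot: [-0.483, 0.518, -0.514, 0.484]
wrist_force: [-1.8, 7.7, -3.1]
finger_gap: 0.0378
```

Call:
servo_tool:
  motion:
    - [[0.008,0,0],[0,0,0],0.4]
    - [[0.008,0,0],[0,0,0],0.4]

```text
time_s: 23.95
tool_pos: [0.6716, 0.0505, 0.1476]
tool_rot: [-0.482, 0.519, -0.513, 0.485]
wrist_force: [-1.6, 9.9, -3.3]
finger_gap: 0.0377
```

Call:
servo_tool:
  motion:
    - [[0.008,0,0],[0,0,0],0.4]
    - [[0.008,0,0],[0,0,0],0.4]

```text
time_s: 24.15
tool_pos: [0.6719, 0.0488, 0.1475]
tool_rot: [-0.482, 0.519, -0.513, 0.485]
wrist_force: [0.1, 11.2, -4.8]
finger_gap: 0.0376
```

Call:
servo_tool:
  motion:
    - [[0.008,0,-0.002],[0,0.033,0],0.4]
    - [[0.008,0,-0.002],[0,0.033,0],0.4]

```text
time_s: 24.35
tool_pos: [0.6713, 0.0468, 0.1474]
tool_rot: [-0.468, 0.531, -0.526, 0.472]
wrist_force: [0.9, 12.2, -4.9]
finger_gap: 0.038
```

Call:
servo_tool:
  motion:
    - [[0.008,0,-0.002],[0,0.033,0],0.4]
    - [[0.008,0,-0.002],[0,0.033,0],0.4]

```text
time_s: 24.55
tool_pos: [0.6705, 0.0449, 0.1473]
tool_rot: [-0.454, 0.544, -0.538, 0.458]
wrist_force: [0.2, 13.2, -5.1]
finger_gap: 0.0379
```

Call:
servo_tool:
  motion:
    - [[0.008,0,-0.002],[0,0.033,0],0.4]
    - [[0.008,0,-0.002],[0,0.033,0],0.4]

```text
time_s: 24.75
tool_pos: [0.6697, 0.0429, 0.1471]
tool_rot: [-0.439, 0.555, -0.549, 0.444]
wrist_force: [0.9, 14.2, -7.3]
finger_gap: 0.0379
```

Call:
servo_tool:
  motion:
    - [[0.008,0.002,-0.002],[0,0.033,0],0.4]
    - [[0.008,0.002,-0.002],[0,0.033,0],0.4]

```text
time_s: 24.95
tool_pos: [0.6689, 0.041, 0.1469]
tool_rot: [-0.425, 0.567, -0.56, 0.43]
wrist_force: [0.3, 13.4, -5.1]
finger_gap: 0.0378
```

Call:
servo_tool:
  motion:
    - [[0.008,0.002,-0.002],[0,0.033,0],0.4]
    - [[0.008,0.002,-0.002],[0,0.033,0],0.4]

```text
time_s: 25.15
tool_pos: [0.6679, 0.0391, 0.1467]
tool_rot: [-0.41, 0.577, -0.571, 0.415]
wrist_force: [0.7, 13.8, -4.4]
finger_gap: 0.0374
```

```bash
python3 -c "
from h import *
feel('yellow',-10,('wrist','side'),3)"
```

```text
wrist [0.67   0.0503 0.1677] ang -10.4
side [0.675  0.0477 0.1696] ang -12.4
push [14.5 13.4 14.3] 14.05 pos [0.6679 0.0391 0.1467] t 25.45 cmd [0.6713 0.0394 0.15  ]
```

Call:
servo_tool:
  motion:
    - [[0.005,0.001,-0.001],[0,0.018,0],0.4]
    - [[0.005,0.001,-0.001],[0,0.018,0],0.4]

```text
time_s: 25.7
tool_pos: [0.6674, 0.0381, 0.1466]
tool_rot: [-0.402, 0.583, -0.577, 0.407]
wrist_force: [1.5, 14.6, -4.0]
finger_gap: 0.0382
```

Call:
servo_tool:
  motion:
    - [[0.005,0.001,-0.001],[0,0.018,0],0.4]
    - [[0.005,0.001,-0.001],[0,0.018,0],0.4]

```text
time_s: 25.9
tool_pos: [0.6668, 0.0374, 0.1465]
tool_rot: [-0.393, 0.589, -0.582, 0.4]
wrist_force: [2.2, 14.9, -3.7]
finger_gap: 0.0382
```

Call:
servo_tool:
  motion:
    - [[0.005,0.001,-0.001],[0,0.018,0],0.4]
    - [[0.005,0.001,-0.001],[0,0.018,0],0.4]

```text
time_s: 26.1
tool_pos: [0.6663, 0.037, 0.1464]
tool_rot: [-0.384, 0.595, -0.587, 0.392]
wrist_force: [2.1, 17.4, -2.5]
finger_gap: 0.0378
```

Call:
servo_tool:
  motion:
    - [[0.005,0.001,-0.001],[0,0.018,0],0.4]
    - [[0.005,0.001,-0.001],[0,0.018,0],0.4]

```text
time_s: 26.3
tool_pos: [0.6658, 0.0366, 0.1464]
tool_rot: [-0.375, 0.601, -0.592, 0.384]
wrist_force: [1.8, 19.3, -2.6]
finger_gap: 0.0375
```

```bash
python3 -c "
from h import *
feel('yellow',-15,(),3)"
```

```text
push [19.1 18.7 19.2] 18.98 pos [0.6658 0.0366 0.1464] t 26.4 cmd [0.6695 0.0358 0.15  ]
```

Yellow is home: the push jumped from 15 N to 19 N over less than 1 mm of travel, 1.3 rad from its start. I'll retreat and go to white.

Call:
servo_tool:
  motion:
    - [[-0.045,0,0],[0,0,0],0.4]
    - [[-0.045,0,0],[0,0,0],0.4]
    - [[-0.045,-0.195,0],[0,0,0],0.4]
    - [[-0.045,-0.195,0],[0,0,0],0.4]
    - [[-0.045,-0.195,0],[0,0,0],0.4]

```text
time_s: 26.95
tool_pos: [0.672, 0.0378, 0.2074]
tool_rot: [0.377, -0.595, 0.599, -0.381]
wrist_force: [1.0, 0.7, 0.1]
finger_gap: 0.0377
```

Call:
servo_tool:
  motion:
    - [[0,0,0],[0,0,0],0.4]
    - [[0,0,0],[0,0,0],0.4]

```text
time_s: 27.15
tool_pos: [0.6692, 0.0386, 0.2025]
tool_rot: [-0.38, 0.597, -0.597, 0.378]
wrist_force: [-0.2, 0.3, -0.2]
finger_gap: 0.0376
```

```bash
python3 -c "
from h import *
print(cur()[0].round(4))
visit('white',cur(),-177,[-174,-179,-184,-189,-194,-199,-204],back=False,zi=.149)"
```

```text
[0.6692 0.0386 0.2025]
5 rows: [[0.444, -0.006, -0.613], [0.001, -0.313, 0.001], 0.4]
down [[0.0, 0.187, 0.0], [0.0, 0.0, 0.0], 0.4]
-174 [[-0.028, 0.0, -0.002], [0.0, -0.033, 0.0], 0.4]
-179 [[-0.013, 0.0, 0.004], [0.0, 0.056, 0.0], 0.4]
-184 [[-0.013, 0.0, 0.004], [-0.0, 0.056, -0.0], 0.4]
-189 [[-0.013, 0.0, 0.004], [0.0, 0.056, 0.0], 0.4]
-194 [[-0.013, 0.0, 0.004], [0.0, 0.056, 0.0], 0.4]
-199 [[-0.013, 0.0, 0.004], [0.0, 0.056, 0.0], 0.4]
-204 [[-0.013, 0.0, 0.004], [0.0, 0.056, 0.0], 0.4]
```

Call:
servo_tool:
  motion:
    - [[0.444,-0.006,-0.613],[0,-0.313,0],0.4]
    - [[0.444,-0.006,-0.613],[0,-0.313,0],0.4]
    - [[0.444,-0.006,-0.613],[0,-0.313,0],0.4]
    - [[0.444,-0.006,-0.613],[0,-0.313,0],0.4]
    - [[0.444,-0.006,-0.613],[0,-0.313,0],0.4]

```text
time_s: 27.65
tool_pos: [0.4419, -0.0034, 0.2043]
tool_rot: [0.514, -0.488, 0.485, -0.512]
wrist_force: [0.3, -0.4, -1.1]
finger_gap: 0.0375
```

Call:
servo_tool:
  motion:
    - [[0,0,0],[0,0,0],0.4]
    - [[0,0,0],[0,0,0],0.4]
    - [[0,0.09,0],[0,0,0],0.4]
    - [[0,0.187,0],[0,0,0],0.4]
    - [[0,0.187,0],[0,0,0],0.4]

```text
time_s: 28.15
tool_pos: [0.4456, -0.0027, 0.1462]
tool_rot: [0.514, -0.489, 0.484, -0.511]
wrist_force: [-0.7, 0.1, -0.0]
finger_gap: 0.0377
```

Call:
servo_tool:
  motion:
    - [[-0.028,0,-0.002],[0,-0.033,0],0.4]
    - [[-0.028,0,-0.002],[0,-0.033,0],0.4]

```text
time_s: 28.35
tool_pos: [0.4474, 0.0054, 0.15]
tool_rot: [-0.525, 0.473, -0.473, 0.526]
wrist_force: [-0.0, 0.7, 0.7]
finger_gap: 0.0376
```

Call:
servo_tool:
  motion:
    - [[-0.013,0.001,0.004],[0,0.056,0],0.4]
    - [[-0.013,0.001,0.004],[0,0.056,0],0.4]

```text
time_s: 28.55
tool_pos: [0.4485, 0.0074, 0.1501]
tool_rot: [0.504, -0.495, 0.498, -0.503]
wrist_force: [1.3, -3.9, -1.5]
finger_gap: 0.0378
```

Call:
servo_tool:
  motion:
    - [[-0.013,0.001,0.004],[0,0.056,0],0.4]
    - [[-0.013,0.001,0.004],[0,0.056,0],0.4]

```text
time_s: 28.75
tool_pos: [0.4495, 0.0104, 0.1499]
tool_rot: [0.483, -0.516, 0.52, -0.481]
wrist_force: [-0.0, -6.9, -1.6]
finger_gap: 0.0374
```

Call:
servo_tool:
  motion:
    - [[-0.013,0.001,0.004],[0,0.056,0],0.4]
    - [[-0.013,0.001,0.004],[0,0.056,0],0.4]

```text
time_s: 28.95
tool_pos: [0.4507, 0.0138, 0.1496]
tool_rot: [0.46, -0.536, 0.54, -0.457]
wrist_force: [-0.1, -7.6, -0.6]
finger_gap: 0.0381
```

Call:
servo_tool:
  motion:
    - [[-0.013,0.001,0.004],[0,0.056,0],0.4]
    - [[-0.013,0.001,0.004],[0,0.056,0],0.4]

```text
time_s: 29.15
tool_pos: [0.4521, 0.0171, 0.1492]
tool_rot: [0.436, -0.556, 0.56, -0.433]
wrist_force: [-1.6, -8.3, 0.2]
finger_gap: 0.0374
```

Call:
servo_tool:
  motion:
    - [[-0.013,0.001,0.004],[0,0.056,0],0.4]
    - [[-0.013,0.001,0.004],[0,0.056,0],0.4]

```text
time_s: 29.35
tool_pos: [0.4537, 0.0201, 0.1489]
tool_rot: [0.411, -0.574, 0.579, -0.408]
wrist_force: [-2.7, -10.1, 0.5]
finger_gap: 0.0378
```

Call:
servo_tool:
  motion:
    - [[-0.008,0.001,0.002],[0,0.033,0],0.4]
    - [[-0.008,0.001,0.002],[0,0.033,0],0.4]

```text
time_s: 29.55
tool_pos: [0.4548, 0.0217, 0.1487]
tool_rot: [0.397, -0.584, 0.589, -0.393]
wrist_force: [-2.7, -11.5, 2.8]
finger_gap: 0.0376
```

Call:
servo_tool:
  motion:
    - [[-0.008,0.001,0.002],[0,0.033,0],0.4]
    - [[-0.008,0.001,0.002],[0,0.033,0],0.4]

```text
time_s: 29.75
tool_pos: [0.4559, 0.0234, 0.1485]
tool_rot: [0.382, -0.594, 0.599, -0.377]
wrist_force: [-3.5, -12.3, 3.4]
finger_gap: 0.0378
```

Call:
servo_tool:
  motion:
    - [[-0.008,0.001,0.002],[0,0.033,0],0.4]
    - [[-0.008,0.001,0.002],[0,0.033,0],0.4]

```text
time_s: 29.95
tool_pos: [0.4571, 0.0251, 0.1483]
tool_rot: [0.366, -0.604, 0.609, -0.361]
wrist_force: [-4.1, -12.9, 4.4]
finger_gap: 0.0376
```

Call:
servo_tool:
  motion:
    - [[-0.008,0.001,0.002],[0,0.033,0],0.4]
    - [[-0.008,0.001,0.002],[0,0.033,0],0.4]

```text
time_s: 30.15
tool_pos: [0.4585, 0.0266, 0.1481]
tool_rot: [0.351, -0.613, 0.618, -0.345]
wrist_force: [-4.6, -13.1, 4.3]
finger_gap: 0.0376
```

```bash
python3 -c "
from h import *
feel('white',-211,('wrist','side'),3)"
```

```text
wrist [0.4501 0.0179 0.1712] ang 155.0
side [0.451  0.0163 0.1747] ang 156.4
push [13.5 13.  13.3] 13.26 pos [0.4584 0.0267 0.1481] t 30.45 cmd [0.458  0.0312 0.15  ]
```

Call:
servo_tool:
  motion:
    - [[-0.006,0.001,0.001],[0,0.022,0],0.4]
    - [[-0.006,0.001,0.001],[0,0.022,0],0.4]

```text
time_s: 30.7
tool_pos: [0.4594, 0.0278, 0.1479]
tool_rot: [0.34, -0.618, 0.624, -0.335]
wrist_force: [-6.0, -13.0, 6.7]
finger_gap: 0.0377
```

Call:
servo_tool:
  motion:
    - [[-0.006,0.001,0.001],[0,0.022,0],0.4]
    - [[-0.006,0.001,0.001],[0,0.022,0],0.4]

```text
time_s: 30.9
tool_pos: [0.4604, 0.029, 0.1477]
tool_rot: [0.33, -0.624, 0.63, -0.324]
wrist_force: [-5.6, -13.0, 7.4]
finger_gap: 0.0375
```

Call:
servo_tool:
  motion:
    - [[-0.006,0.001,0.001],[0,0.022,0],0.4]
    - [[-0.006,0.001,0.001],[0,0.022,0],0.4]

```text
time_s: 31.1
tool_pos: [0.4613, 0.0298, 0.1476]
tool_rot: [0.319, -0.629, 0.636, -0.313]
wrist_force: [-6.4, -14.7, 9.6]
finger_gap: 0.0381
```

Call:
servo_tool:
  motion:
    - [[-0.005,-0.002,0.001],[0,0.018,0],0.4]
    - [[-0.005,-0.002,0.001],[0,0.018,0],0.4]

```text
time_s: 31.3
tool_pos: [0.462, 0.0301, 0.1477]
tool_rot: [0.311, -0.633, 0.64, -0.303]
wrist_force: [-7.6, -16.9, 7.3]
finger_gap: 0.0378
```

Call:
servo_tool:
  motion:
    - [[-0.005,-0.001,0.001],[0,0.018,0],0.4]
    - [[-0.005,-0.001,0.001],[0,0.018,0],0.4]

```text
time_s: 31.5
tool_pos: [0.4626, 0.0304, 0.1477]
tool_rot: [0.303, -0.637, 0.645, -0.294]
wrist_force: [-6.8, -18.0, 6.3]
finger_gap: 0.0377
```

```bash
python3 -c "
from h import *
feel('white',-213,('wrist',),3); print(env.get_obs()['wrist_force'])"
```

```text
wrist [0.4523 0.0194 0.1754] ang 152.0
push [19.  19.1 19.8] 19.28 pos [0.4625 0.0304 0.1477] t 31.7 cmd [0.4592 0.0323 0.15  ]
[ -8.23813324 -17.68776899   5.10432532]
```

White is home: the push rose from 14 N to 19 N over under 2 mm, against about 0.5 N/mm before. I'll retreat and go to red.

Call:
servo_tool:
  motion:
    - [[0.045,0,0],[0,0,0],0.4]
    - [[0.045,0,0],[0,0,0],0.4]
    - [[0.045,-0.19,0],[0,0,0],0.4]
    - [[0.045,-0.19,0],[0,0,0],0.4]
    - [[0.045,-0.19,0],[0,0,0],0.4]

```text
time_s: 32.25
tool_pos: [0.4589, 0.0281, 0.2061]
tool_rot: [0.295, -0.641, 0.642, -0.299]
wrist_force: [-0.7, -0.2, -0.6]
finger_gap: 0.0373
```

Call:
servo_tool:
  motion:
    - [[0,0,0],[0,0,0],0.4]
    - [[0,0,0],[0,0,0],0.4]

```text
time_s: 32.45
tool_pos: [0.4559, 0.028, 0.2028]
tool_rot: [-0.298, 0.642, -0.641, 0.297]
wrist_force: [0.6, 0.7, 0.2]
finger_gap: 0.0379
```

```bash
python3 -c "
from h import *
print(cur()[0].round(4))
visit('red',cur(),91,[93,88],back=False,zi=.149)"
```

```text
[0.4559 0.028  0.2028]
5 rows: [[-0.14, -0.002, -0.018], [0.0, -0.456, -0.0], 0.4]
5 rows: [[-0.118, -0.002, 0.078], [0.0, -0.456, -0.0], 0.4]
5 rows: [[-0.038, -0.002, 0.137], [0.0, -0.456, -0.0], 0.4]
1 rows: [[0.012, -0.0, 0.026], [0.0, -0.091, -0.0], 0.4]
down [[0.0, 0.187, 0.0], [0.0, 0.0, 0.0], 0.4]
93 [[0.031, 0.0, 0.001], [0.0, -0.022, 0.0], 0.4]
88 [[0.013, 0.0, -0.004], [0.0, 0.056, 0.0], 0.4]
```

Call:
servo_tool:
  motion:
    - [[-0.14,-0.002,-0.018],[0,-0.456,0],0.4]
    - [[-0.14,-0.002,-0.018],[0,-0.456,0],0.4]
    - [[-0.14,-0.002,-0.018],[0,-0.456,0],0.4]
    - [[-0.14,-0.002,-0.018],[0,-0.456,0],0.4]
    - [[-0.14,-0.002,-0.018],[0,-0.456,0],0.4]

```text
time_s: 32.95
tool_pos: [0.479, 0.0635, 0.2031]
tool_rot: [0.505, -0.496, 0.495, -0.504]
wrist_force: [0.3, 0.1, -0.6]
finger_gap: 0.038
```

Call:
servo_tool:
  motion:
    - [[-0.118,-0.002,0.078],[0,-0.456,0],0.4]
    - [[-0.118,-0.002,0.078],[0,-0.456,0],0.4]
    - [[-0.118,-0.002,0.078],[0,-0.456,0],0.4]
    - [[-0.118,-0.002,0.078],[0,-0.456,0],0.4]
    - [[-0.118,-0.002,0.078],[0,-0.456,0],0.4]

```text
time_s: 33.45
tool_pos: [0.5019, 0.0991, 0.2037]
tool_rot: [0.647, -0.288, 0.286, -0.646]
wrist_force: [-0.4, -0.4, 0.2]
finger_gap: 0.0377
```

Call:
servo_tool:
  motion:
    - [[-0.038,-0.002,0.137],[0,-0.456,0],0.4]
    - [[-0.038,-0.002,0.137],[0,-0.456,0],0.4]
    - [[-0.038,-0.002,0.137],[0,-0.456,0],0.4]
    - [[-0.038,-0.002,0.137],[0,-0.456,0],0.4]
    - [[-0.038,-0.002,0.137],[0,-0.456,0],0.4]

```text
time_s: 33.95
tool_pos: [0.5249, 0.135, 0.2042]
tool_rot: [0.706, -0.043, 0.041, -0.706]
wrist_force: [-0.7, 0.0, -0.1]
finger_gap: 0.0375
```

Call:
servo_tool:
  motion:
    - [[0.012,0,0.026],[0,-0.091,0],0.4]
    - [[0.012,0,0.026],[0,-0.091,0],0.4]
    - [[0.012,0.09,0.026],[0,-0.091,0],0.4]
    - [[0.012,0.187,0.026],[0,-0.091,0],0.4]
    - [[0.012,0.187,0.026],[0,-0.091,0],0.4]

```text
time_s: 34.45
tool_pos: [0.5265, 0.1414, 0.1455]
tool_rot: [0.708, 0.002, -0.009, -0.707]
wrist_force: [-1.1, -0.7, -0.4]
finger_gap: 0.0374
```

Call:
servo_tool:
  motion:
    - [[0.031,0,0.001],[0,-0.022,0],0.4]
    - [[0.031,0,0.001],[0,-0.022,0],0.4]

```text
time_s: 34.65
tool_pos: [0.5397, 0.1423, 0.1498]
tool_rot: [0.707, 0.018, -0.018, -0.707]
wrist_force: [-0.0, -0.2, -0.2]
finger_gap: 0.0378
```

Call:
servo_tool:
  motion:
    - [[0.013,0,-0.004],[0,0.056,0],0.4]
    - [[0.013,0,-0.004],[0,0.056,0],0.4]

```text
time_s: 34.85
tool_pos: [0.5421, 0.1413, 0.1498]
tool_rot: [0.707, -0.014, 0.012, -0.707]
wrist_force: [-3.2, -0.3, -0.9]
finger_gap: 0.0381
```

Call:
servo_tool:
  motion:
    - [[0.013,0.001,-0.004],[0,0.056,0],0.4]
    - [[0.013,0.001,-0.004],[0,0.056,0],0.4]

```text
time_s: 35.05
tool_pos: [0.5462, 0.14, 0.1494]
tool_rot: [0.706, -0.044, 0.043, -0.706]
wrist_force: [-3.0, 0.1, -1.1]
finger_gap: 0.0377
```

Call:
servo_tool:
  motion:
    - [[0.013,0.001,-0.004],[0,0.056,0],0.4]
    - [[0.013,0.001,-0.004],[0,0.056,0],0.4]

```text
time_s: 35.25
tool_pos: [0.5502, 0.1385, 0.149]
tool_rot: [-0.703, 0.075, -0.074, 0.703]
wrist_force: [-3.2, 0.4, -1.1]
finger_gap: 0.0376
```

Call:
servo_tool:
  motion:
    - [[0.013,0.001,-0.004],[0,0.056,0],0.4]
    - [[0.013,0.001,-0.004],[0,0.056,0],0.4]

```text
time_s: 35.45
tool_pos: [0.554, 0.1365, 0.1487]
tool_rot: [-0.699, 0.105, -0.104, 0.699]
wrist_force: [-3.2, -0.4, -1.2]
finger_gap: 0.0374
```

Call:
servo_tool:
  motion:
    - [[0.008,0.001,-0.002],[0,0.033,0],0.4]
    - [[0.008,0.001,-0.002],[0,0.033,0],0.4]

```text
time_s: 35.65
tool_pos: [0.5558, 0.1353, 0.1485]
tool_rot: [0.696, -0.123, 0.122, -0.696]
wrist_force: [-4.2, 0.2, 0.6]
finger_gap: 0.0379
```

Call:
servo_tool:
  motion:
    - [[0.008,0.001,-0.002],[0,0.033,0],0.4]
    - [[0.008,0.001,-0.002],[0,0.033,0],0.4]

```text
time_s: 35.85
tool_pos: [0.5575, 0.134, 0.1483]
tool_rot: [0.693, -0.141, 0.14, -0.693]
wrist_force: [-5.0, 0.6, 1.1]
finger_gap: 0.0378
```

Call:
servo_tool:
  motion:
    - [[0.008,0.001,-0.002],[0,0.033,0],0.4]
    - [[0.008,0.001,-0.002],[0,0.033,0],0.4]

```text
time_s: 36.05
tool_pos: [0.559, 0.1327, 0.1481]
tool_rot: [0.689, -0.16, 0.157, -0.689]
wrist_force: [-6.2, 0.1, 1.5]
finger_gap: 0.0377
```

```bash
python3 -c "
from h import *
feel('red',64,('wrist','side'),3)"
```

```text
wrist [0.5487 0.1375 0.1707] ang 65.6
side [0.5472 0.1397 0.1684] ang 68.4
push [5.6 5.9 5.5] 5.67 pos [0.559  0.1327 0.1482] t 36.35 cmd [0.5598 0.1329 0.15  ]
```

Call:
servo_tool:
  motion:
    - [[0.008,0.001,-0.002],[0,0.033,0],0.4]
    - [[0.008,0.001,-0.002],[0,0.033,0],0.4]

```text
time_s: 36.6
tool_pos: [0.5602, 0.1313, 0.1479]
tool_rot: [-0.685, 0.178, -0.175, 0.685]
wrist_force: [-8.1, 0.6, 2.8]
finger_gap: 0.038
```

Call:
servo_tool:
  motion:
    - [[0.008,0.001,-0.002],[0,0.033,0],0.4]
    - [[0.008,0.001,-0.002],[0,0.033,0],0.4]

```text
time_s: 36.8
tool_pos: [0.5607, 0.1302, 0.1478]
tool_rot: [-0.68, 0.196, -0.191, 0.68]
wrist_force: [-10.3, 2.0, 6.3]
finger_gap: 0.0377
```

Call:
servo_tool:
  motion:
    - [[0.008,0,-0.002],[0,0.033,0],0.4]
    - [[0.008,0,-0.002],[0,0.033,0],0.4]

```text
time_s: 37.0
tool_pos: [0.561, 0.1291, 0.1477]
tool_rot: [-0.675, 0.215, -0.208, 0.675]
wrist_force: [-12.1, 3.9, 7.1]
finger_gap: 0.0377
```

Call:
servo_tool:
  motion:
    - [[0.006,-0.002,-0.001],[0,0.018,0],0.4]
    - [[0.006,-0.002,-0.001],[0,0.018,0],0.4]

```text
time_s: 37.2
tool_pos: [0.5611, 0.1284, 0.1477]
tool_rot: [-0.672, 0.225, -0.216, 0.672]
wrist_force: [-13.6, 5.1, 5.6]
finger_gap: 0.0375
```

Call:
servo_tool:
  motion:
    - [[0.006,-0.001,-0.001],[0,0.018,0],0.4]
    - [[0.006,-0.001,-0.001],[0,0.018,0],0.4]

```text
time_s: 37.4
tool_pos: [0.5614, 0.1278, 0.1477]
tool_rot: [-0.668, 0.236, -0.225, 0.669]
wrist_force: [-13.7, 5.7, 5.3]
finger_gap: 0.0379
```

```bash
python3 -c "
from h import *
feel('red',60,('wrist','side'),3); print(env.get_obs()['wrist_force'])"
```

```text
wrist [0.5544 0.1374 0.1721] ang 59.2
side [0.5516 0.1365 0.1692] ang 61.7
push [15.5 16.2 14.5] 15.42 pos [0.5614 0.1278 0.1477] t 37.7 cmd [0.5622 0.1308 0.15  ]
[-14.21982694   6.07766075   6.00667212]
```

Call:
servo_tool:
  motion:
    - [[0.007,0,0],[0,0,0],0.4]
    - [[0.007,0,0],[0,0,0],0.4]

```text
time_s: 37.95
tool_pos: [0.5621, 0.1274, 0.1476]
tool_rot: [-0.668, 0.236, -0.224, 0.669]
wrist_force: [-16.1, 7.0, 6.7]
finger_gap: 0.0379
```

Call:
servo_tool:
  motion:
    - [[0.003,0,0],[0,0,0],0.4]
    - [[0.003,0,0],[0,0,0],0.4]

```text
time_s: 38.15
tool_pos: [0.5623, 0.1274, 0.1476]
tool_rot: [-0.668, 0.237, -0.224, 0.669]
wrist_force: [-16.1, 8.9, 6.2]
finger_gap: 0.0379
```

Call:
servo_tool:
  motion:
    - [[-0.045,0,0],[0,0,0],0.4]
    - [[-0.045,0,0],[0,0,0],0.4]
    - [[-0.045,-0.19,0],[0,0,0],0.4]
    - [[-0.045,-0.19,0],[0,0,0],0.4]
    - [[-0.045,-0.19,0],[0,0,0],0.4]

```text
time_s: 38.65
tool_pos: [0.5639, 0.1311, 0.2081]
tool_rot: [-0.667, 0.228, -0.234, 0.67]
wrist_force: [-0.4, -0.5, 0.1]
finger_gap: 0.0376
```

Call:
servo_tool:
  motion:
    - [[0,0,0],[0,0,0],0.4]
    - [[0,0,0],[0,0,0],0.4]

```text
time_s: 38.85
tool_pos: [0.5602, 0.1308, 0.2039]
tool_rot: [0.668, -0.232, 0.231, -0.668]
wrist_force: [-1.0, -0.3, 0.3]
finger_gap: 0.0376
```

```bash
python3 -c "
from h import *
print(cur()[0].round(4))
visit('green',cur(),-74,[-72,-77],back=False,zi=.149)"
```

```text
[0.5602 0.1308 0.2039]
5 rows: [[0.394, -0.003, -0.34], [0.0, -0.43, -0.001], 0.4]
2 rows: [[0.038, -0.001, -0.205], [0.0, -0.172, -0.0], 0.4]
down [[0.0, 0.187, 0.0], [0.0, 0.0, 0.0], 0.4]
-72 [[-0.031, 0.0, -0.001], [0.0, -0.022, 0.0], 0.4]
-77 [[-0.013, 0.0, 0.004], [0.0, 0.056, 0.0], 0.4]
```

Red is home: the push climbed from 7 N to 18 N at about 2 N/mm. Green is last.

Call:
servo_tool:
  motion:
    - [[0.394,-0.003,-0.34],[0,-0.43,0],0.4]
    - [[0.394,-0.003,-0.34],[0,-0.43,0],0.4]
    - [[0.394,-0.003,-0.34],[0,-0.43,0],0.4]
    - [[0.394,-0.003,-0.34],[0,-0.43,0],0.4]
    - [[0.394,-0.003,-0.34],[0,-0.43,0],0.4]

```text
time_s: 39.35
tool_pos: [0.5903, -0.0254, 0.2043]
tool_rot: [0.707, 0.003, -0.004, -0.707]
wrist_force: [0.2, 0.1, -0.2]
finger_gap: 0.0376
```

Call:
servo_tool:
  motion:
    - [[0.038,-0.001,-0.205],[0,-0.172,0],0.4]
    - [[0.038,-0.001,-0.205],[0,-0.172,0],0.4]
    - [[0.038,-0.001,-0.205],[0,-0.172,0],0.4]
    - [[0.038,-0.001,-0.205],[0,-0.172,0],0.4]

```text
time_s: 39.75
tool_pos: [0.6016, -0.0831, 0.2052]
tool_rot: [-0.7, -0.096, 0.098, 0.701]
wrist_force: [-0.2, -0.0, 0.7]
finger_gap: 0.0375
```

Call:
servo_tool:
  motion:
    - [[0,0.09,0],[0,0,0],0.4]
    - [[0,0.187,0],[0,0,0],0.4]
    - [[0,0.187,0],[0,0,0],0.4]

```text
time_s: 40.05
tool_pos: [0.5987, -0.0813, 0.1463]
tool_rot: [-0.699, -0.095, 0.101, 0.702]
wrist_force: [-1.4, -0.2, 0.1]
finger_gap: 0.0373
```

Call:
servo_tool:
  motion:
    - [[-0.031,0,-0.001],[0,-0.022,0],0.4]
    - [[-0.031,0,-0.001],[0,-0.022,0],0.4]

```text
time_s: 40.25
tool_pos: [0.5928, -0.0855, 0.1512]
tool_rot: [-0.698, -0.11, 0.11, 0.699]
wrist_force: [0.0, -0.3, -0.1]
finger_gap: 0.0375
```

Call:
servo_tool:
  motion:
    - [[-0.013,0,0.004],[0,0.056,0],0.4]
    - [[-0.013,0,0.004],[0,0.056,0],0.4]

```text
time_s: 40.45
tool_pos: [0.5901, -0.0859, 0.1515]
tool_rot: [0.703, 0.08, -0.078, -0.703]
wrist_force: [1.0, 0.2, 0.5]
finger_gap: 0.0377
```

Call:
servo_tool:
  motion:
    - [[-0.013,0.001,0.004],[0,0.056,0],0.4]
    - [[-0.013,0.001,0.004],[0,0.056,0],0.4]

```text
time_s: 40.65
tool_pos: [0.587, -0.0856, 0.1513]
tool_rot: [0.705, 0.05, -0.047, -0.705]
wrist_force: [3.2, 2.1, 0.1]
finger_gap: 0.0375
```

Call:
servo_tool:
  motion:
    - [[-0.013,0.001,0.004],[0,0.056,0],0.4]
    - [[-0.013,0.001,0.004],[0,0.056,0],0.4]

```text
time_s: 40.85
tool_pos: [0.5827, -0.0853, 0.1508]
tool_rot: [0.707, 0.02, -0.017, -0.707]
wrist_force: [2.9, 0.6, 2.1]
finger_gap: 0.0376
```

Call:
servo_tool:
  motion:
    - [[-0.013,0.001,0.004],[0,0.056,0],0.4]
    - [[-0.013,0.001,0.004],[0,0.056,0],0.4]

```text
time_s: 41.05
tool_pos: [0.5783, -0.0847, 0.1503]
tool_rot: [0.707, -0.012, 0.014, -0.707]
wrist_force: [2.9, 0.5, 2.3]
finger_gap: 0.0376
```

Call:
servo_tool:
  motion:
    - [[-0.008,0,0.002],[0,0.033,0],0.4]
    - [[-0.008,0,0.002],[0,0.033,0],0.4]

```text
time_s: 41.25
tool_pos: [0.5757, -0.0841, 0.15]
tool_rot: [0.707, -0.03, 0.032, -0.706]
wrist_force: [3.4, 0.2, 3.4]
finger_gap: 0.0375
```

Call:
servo_tool:
  motion:
    - [[-0.008,0,0.002],[0,0.033,0],0.4]
    - [[-0.008,0,0.002],[0,0.033,0],0.4]

```text
time_s: 41.45
tool_pos: [0.5735, -0.0833, 0.1499]
tool_rot: [0.706, -0.048, 0.05, -0.705]
wrist_force: [3.5, 0.3, 1.8]
finger_gap: 0.0376
```

Call:
servo_tool:
  motion:
    - [[-0.008,0,0.002],[0,0.033,0],0.4]
    - [[-0.008,0,0.002],[0,0.033,0],0.4]

```text
time_s: 41.65
tool_pos: [0.5714, -0.0824, 0.1498]
tool_rot: [0.704, -0.067, 0.069, -0.704]
wrist_force: [5.1, 0.4, 1.0]
finger_gap: 0.0373
```

Call:
servo_tool:
  motion:
    - [[-0.008,0,0.002],[0,0.033,0],0.4]
    - [[-0.008,0,0.002],[0,0.033,0],0.4]

```text
time_s: 41.85
tool_pos: [0.5695, -0.0814, 0.1497]
tool_rot: [0.702, -0.085, 0.087, -0.702]
wrist_force: [5.0, 0.4, 1.3]
finger_gap: 0.038
```

```bash
python3 -c "
from h import *
feel('green',-104,('wrist','side'),3); print(env.get_obs()['wrist_force'])"
```

```text
wrist [ 0.5823 -0.0817  0.1708] ang -99.9
side [ 0.5817 -0.0823  0.1708] ang -100.5
push [5.5 4.5 5.6] 5.2 pos [ 0.5695 -0.0814  0.1497] t 42.15 cmd [ 0.5681 -0.0816  0.15  ]
[5.2113184  0.40578596 1.39741263]
```

Call:
servo_tool:
  motion:
    - [[-0.008,0,0.002],[0,0.033,0],0.4]
    - [[-0.008,0,0.002],[0,0.033,0],0.4]

```text
time_s: 42.4
tool_pos: [0.5679, -0.0803, 0.1497]
tool_rot: [0.699, -0.102, 0.106, -0.699]
wrist_force: [7.0, -0.3, 0.0]
finger_gap: 0.0377
```

Call:
servo_tool:
  motion:
    - [[-0.008,0,0.002],[0,0.033,0],0.4]
    - [[-0.008,0,0.002],[0,0.033,0],0.4]

```text
time_s: 42.6
tool_pos: [0.5663, -0.0792, 0.1496]
tool_rot: [0.697, -0.12, 0.124, -0.696]
wrist_force: [8.3, -0.1, -1.2]
finger_gap: 0.0376
```

Call:
servo_tool:
  motion:
    - [[-0.008,0,0.002],[0,0.033,0],0.4]
    - [[-0.008,0,0.002],[0,0.033,0],0.4]

```text
time_s: 42.8
tool_pos: [0.5648, -0.078, 0.1496]
tool_rot: [0.693, -0.138, 0.142, -0.693]
wrist_force: [10.2, -1.6, -1.8]
finger_gap: 0.0378
```

Call:
servo_tool:
  motion:
    - [[-0.008,0,0.002],[0,0.033,0],0.4]
    - [[-0.008,0,0.002],[0,0.033,0],0.4]

```text
time_s: 43.0
tool_pos: [0.5639, -0.0769, 0.1496]
tool_rot: [0.689, -0.155, 0.161, -0.689]
wrist_force: [11.4, -1.5, -3.5]
finger_gap: 0.0376
```

Call:
servo_tool:
  motion:
    - [[-0.006,0,0.001],[0,0.022,0],0.4]
    - [[-0.006,0,0.001],[0,0.022,0],0.4]

```text
time_s: 43.2
tool_pos: [0.5635, -0.0761, 0.1496]
tool_rot: [0.686, -0.166, 0.174, -0.686]
wrist_force: [12.3, -2.6, -5.9]
finger_gap: 0.0377
```

```bash
python3 -c "
from h import *
feel('green',-110,('wrist','side'),3); print(env.get_obs()['wrist_force'])"
```

```text
wrist [ 0.5784 -0.0783  0.1717] ang -106.3
side [ 0.5715 -0.0805  0.1685] ang -114.2
push [12.5 12.1 13.4] 12.67 pos [ 0.5634 -0.0761  0.1496] t 43.5 cmd [ 0.564  -0.0792  0.15  ]
[11.85120273 -1.6733801  -4.92597931]
```

Call:
servo_tool:
  motion:
    - [[-0.006,0,0.001],[0,0.018,0],0.4]
    - [[-0.006,0,0.001],[0,0.018,0],0.4]

```text
time_s: 43.75
tool_pos: [0.563, -0.0755, 0.1496]
tool_rot: [0.684, -0.175, 0.184, -0.684]
wrist_force: [14.8, -2.6, -6.2]
finger_gap: 0.0379
```

Call:
servo_tool:
  motion:
    - [[-0.006,0.001,0.001],[0,0.018,0],0.4]
    - [[-0.006,0.001,0.001],[0,0.018,0],0.4]

```text
time_s: 43.95
tool_pos: [0.5626, -0.0748, 0.1496]
tool_rot: [0.681, -0.184, 0.194, -0.681]
wrist_force: [16.3, -4.1, -7.7]
finger_gap: 0.0378
```

```bash
python3 -c "
from h import *
feel('green',-112,(),3); print(env.get_obs()['wrist_force'])"
```

```text
push [16.7 16.5 16.4] 16.53 pos [ 0.5626 -0.0749  0.1496] t 44.05 cmd [ 0.5626 -0.0783  0.15  ]
[15.95029193 -4.04224399 -6.60016466]
```

Call:
servo_tool:
  motion:
    - [[-0.004,0.001,0],[0,0,0],0.4]
    - [[-0.004,0.001,0],[0,0,0],0.4]

```text
time_s: 44.3
tool_pos: [0.5624, -0.0748, 0.1495]
tool_rot: [0.682, -0.183, 0.195, -0.681]
wrist_force: [17.4, -5.9, -7.7]
finger_gap: 0.0376
```

Call:
servo_tool:
  motion:
    - [[0.045,0,0],[0,0,0],0.4]
    - [[0.045,0,0],[0,0,0],0.4]
    - [[0.045,-0.19,0],[0,0,0],0.4]
    - [[0.045,-0.3,0],[0,0,0],0.4]
    - [[0.045,-0.45,0],[0,0,0],0.4]

```text
time_s: 44.8
tool_pos: [0.5624, -0.0781, 0.2834]
tool_rot: [0.681, -0.192, 0.187, -0.681]
wrist_force: [-0.1, -0.3, -0.4]
finger_gap: 0.0377
```

Call:
servo_tool:
  motion:
    - [[0,-0.1,0.1],[0,0,0],0.4]
    - [[0,-0.1,0.3],[0,0,0],0.4]
    - [[0,-0.1,0.3],[0,0,0],0.4]
    - [[0,-0.1,0.3],[0,0,0],0.4]

```text
time_s: 45.2
tool_pos: [0.6107, -0.0003, 0.3121]
tool_rot: [0.682, -0.191, 0.187, -0.681]
wrist_force: [-0.9, -0.4, 0.8]
finger_gap: 0.0376
```

Call:
servo_tool:
  motion:
    - [[0,0,0],[0,0,0],0.4]
    - [[0,0,0],[0,0,0],0.4]

```text
time_s: 45.4
tool_pos: [0.6109, -0.0028, 0.313]
tool_rot: [0.681, -0.191, 0.189, -0.681]
wrist_force: [-0.2, -1.2, 0.4]
finger_gap: 0.0378
```

```bash
python3 - <<'E'
from h import *
import cv2
print(cur()[0].round(4),env.get_obs()["wrist_force"].round(2))
for c in("wrist","side","scene"):
    im=env.capture(c); cv2.imwrite(f"pics/end_{c}.png",im)
    for n in HUB:
        s=f"{c} {n}"
        q=[v for v in env.place_of("grip_"+n,c) if np.linalg.norm(v["centre"][:2]-HUB[n])<.06 and v["centre"][2]>.15]
        if q: d=np.array(q[0]["centre"])[:2]-HUB[n]; s+=f" pin {np.degrees(np.arctan2(d[1],d[0])):.1f} z {q[0]['centre'][2]:.4f}"
        q=[v for v in env.place_of("hub_"+n,c) if np.linalg.norm(v["centre"][:2]-HUB[n])<.015]
        if q: s+=f" hub z {q[0]['centre'][2]:.4f}"
        print(s)
    q=env.place_of("lid",c); print("lid",[np.round(v["centre"],4).tolist() for v in q[:1]])
E
```

```text
[ 0.6109 -0.0028  0.313 ] [-0.21 -1.17  0.41]
wrist yellow pin -8.1 z 0.1683 hub z 0.1388
wrist red pin 65.8 z 0.1690 hub z 0.1428
wrist white pin 152.3 z 0.1722 hub z 0.1403
wrist green pin -112.9 z 0.1686 hub z 0.1436
lid [[0.5599, 0.0326, 0.1008]]
side yellow pin -12.6 z 0.1694 hub z 0.1371
side red pin 61.6 z 0.1703 hub z 0.1411
side white pin 155.9 z 0.1705 hub z 0.1386
side green pin -107.5 z 0.1692 hub z 0.1411
lid [[0.5604, 0.0311, 0.0983]]
scene yellow pin -12.5 z 0.1653 hub z 0.1403
scene red pin 63.8 z 0.1654 hub z 0.1356
scene white pin 150.2 z 0.1673 hub z 0.1421
scene green pin -106.3 z 0.1689 hub z 0.1384
lid [[0.5606, 0.0293, 0.1004]]
```

View pics/end_wrist.png

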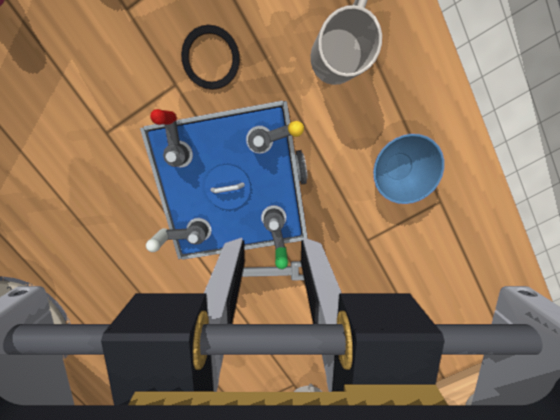

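View pics/end_scene.png

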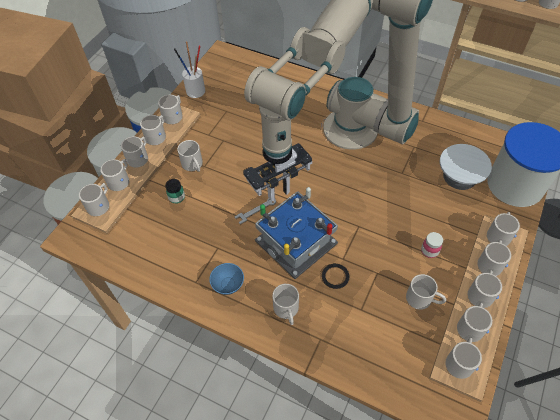

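The wrist view shows all four pins about a quarter turn clockwise from where they started: red (162,117), yellow (295,128), white (155,242) and green (282,263). The scene view shows every bystander in its original place and the gripper clear. The turns of 65–74° fit a free run of 0.2–0.5 rad plus 0.85 rad to the stop, so I'm handing in.

```bash
python3 -c "
from workcell import env
print(env.sign_off(), env.get_obs()['time_s'])"
```

```text
the job is handed in; nothing more can be done
the job is handed in; nothing more can be done
```

I closed the lid crosswise in two rounds (yellow, white, red, green) and handed the job in at about 46 s. I don't have a verdict: the hand-in reports none.

- **First round:** I turned each lever until the push rose to about 6 N, roughly 0.63–0.73 rad from its start. That is past the bite and well short of the stop.
- **Second round:** I turned each lever until the push climbed steeply, at about 2 N/mm or more. It peaked at 18–20 N along the pin's circle, and the total wrist reading stayed near 20 N, under the 25 N limit.
- **Last checks:**
  - The four levers had turned 65–74° in all, which fits the expected 60–77°.
  - The cameras put the lid's underside at about 98–101 mm, against the required 101.5 mm.
  - The bystanders looked unmoved in the picture, and the gripper was raised clear of everything.

**Problems and disagreements:**
- During yellow's second turn, the 5 N grip setting let the fingers spread to 44 mm. I backed off, raised the holding force and carried on.
- The cameras' single hub heights scattered between 136 and 144 mm, so they can't confirm the 140.58 mm limit. That the levers are home rests on the felt stops and the pin angles.
- I did not measure the lid's tilt directly.

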